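# Square up a stack of cover plates under the lamp bracket

## Robot

A 7-joint arm with a two-finger parallel gripper is mounted at the origin on the work surface. World frame = base frame: x ahead of the robot, y to its left, z up, the work surface at z = 0. Lengths are in m, angles in rad, forces in N, time in s.
With the tool pointing down it reaches from about 0.4 to 0.925 m from the base axis. Payload 4.1 kg.
Tool frame: the origin (TCP) lies midway between the tips of the shut fingers; the grasp point (between the pads) lies 19 mm behind it; y points along the fingers, x is the direction in which the jaws open and shut, and the axes are right-handed (so a half turn about y gives the same grasp; the last joint's range is limited). The gripper opens to 85 mm and grips with 20 to 120 N. Pads are 22 mm wide; open, the fingers measure 114 mm over their backs; the gripper's body (76 mm by 85 mm) begins 54 mm behind the grasp point. The pads swing forward as they close: fully open they stand 13 mm farther back than shut.
Start: joints at [1.212, 0.398, 0.045, 1.537, -0.019, 1.207, -0.051], TCP at [0.167, -0.628, 0.231] pointing down, gripper open.
Joint ranges: [-2.82, 2.82], [-0.49, 2.23], [-1.37, 1.46], [0, 2.46], [-1.36, 4.5], [0.23, 2], [-2.94, 2.94]. Speed limits (rad/s): [2.57, 2.57, 3.14, 3.14, 3.14, 3.14, 3.14].

## Interface

Orientations are given as a unit quaternion [x, y, z, w].
In Python, from plant import ctrl gives the robot as it stands.
- The arm moves only by the tool jog_arm, never from a script. Its argument "series" is a list of rows, each an object with "delta_pos": the shift along the tool's x, y, z in cm, a list of three; "twist": the turn, a rotation vector about the tool's x, y, z in rad, a list of three. In form: [{"delta_pos": [tx, ty, tz], "twist": [wx, wy, wz]}, ...]. A call has 1 to 12 rows; each row shifts and turns the commanded pose from where the row before left it, along the tool's axes as they then stand; what a row does not reach is not made up. A row lasts 1/12 s, in which the tool goes at most 41.7 mm and 7.16 degrees, less where a joint would pass 70% of its speed; a pose out of reach is approached as far as the arm can. A call with a gripper value outside its range is refused whole. "gripper" is the finger opening in cm, from 0 to 8.54, set as the call begins (left out, the last holds). The fingers move at their own pace and stop on an object; "force" is the grip in N (left out, the last holds). Time passes only in rows, so rows that do not move let the fingers close. It gives the time, the measured TCP pose, the force and the opening at its end, in the units of the state.
- ctrl.read_state(): the state, without advancing time (a new reading comes with each control period).
- ctrl.capture(name): name is "scene" or "top"; returns the picture (384x512x3 uint8, red, green, blue); there is no depth.
- ctrl.camera_params(name): a dict with "fx", "fy", "cx", "cy" (pixels), "dist" ([k1, k2, p1, p2, k3] as OpenCV has them; the pictures are not rectified), "origin" and "orientation" of the camera in the world. Camera axes: x right, y down, z forward; pixel columns grow to the right and rows downward; lengths in m; the calibration is good to about 2 mm. A picture is of the moment at which its call begins. camera_params takes no time and is no camera call.
- ctrl.sign_off(): hands the job in, once; it reports no verdict.
Trained networks look in the newest picture that a camera, given by its name, has taken for a name from the list of things; names that differ only in an ending like _2 or _b are one class to them, and where a whole thing is asked for, a point or a joint stands for the part that bears it (a point fixed in the world has none). Each returns a list of dicts, best first, with "conf" (0 to 1); they miss things now and then, are a little off and sometimes report something else, mostly with a low value. They report only what shows in the picture. A call takes as long as a camera call. They do not tell look-alikes from the thing itself.
- ctrl.silhouettes(name, camera): "region" (384x512 bool, what is visible of it) and "pixel" ([row, column] in pixels, amid what is visible of it).
The state is a dict: "time_s": time; "joint_pos": joint angles; "qvel": joint speeds; "tau": joint torques, N m; "ee_pos": TCP position; "eef_rot": TCP orientation; "wrist_force": force on the tool from outside, world axes, zero at the start; "wrist_torque": the same for the moment, N m; "finger_gap": finger opening in m.
Only numpy, scipy, OpenCV 4.12 (cv2) and the standard library are available. Lean on these libraries where they do the work, as an engineer would, in place of code of your own. Each camera call takes 0.05 s, during which the arm holds its last target.

## Task

The five thin cover plates on the steel squaring block lie skewed. Tap their left and near edges gently with the fingertips, reaching in slanted from the left under the wire lamp bracket, until every plate lies square and flush against both the two right-hand stops and the two far stops, still stacked in the same order on the block. The plates are brittle, so never press hard; leave everything around the block where it is.

Things in the scene. Friction and masses are not known exactly. Their poses are not given: they have to be found in the camera images.
- block: Fixed dark steel squaring block. Origin: on the table, below where the CENTRE of every plate belongs; its x points to the right stops (to the robot's right, within 0.3 rad), its y to the far stops (away from the robot), z up. Platform top 35 mm high, spanning x -40..+50, y -45..+60 mm: a squared stack overhangs it by 10 mm at -x, 15 mm at -y; there only a 6 mm foot lies below, x -45..+105, y -63..+87.
- right_stops (a point): Point midway between the inner faces of the two right stops, 50 mm above the table, at x = +50, y = 0 mm of the block. Stops are rigid steel uprights, 16 mm wide, 74 mm high, centred at y = -35 and +35 mm. The plates' right edges go flush against both. A push between the two squares the plate.
- far_stops (a point): Point midway between the inner faces of the two far stops, 50 mm above the table, at x = 0, y = +60 mm of the block. Rigid, 16 mm wide, 74 mm high, centred at x = -28 and +28 mm. The plates' far edges go flush against both. A push between the two squares the plate.
- bracket_front (a point): Middle of the left wire of the fixed wire lamp bracket (two posts at x = +85 mm of the block), which roofs the stack over x -63..+88, y -6..+80 mm, underside 151 mm above the table. A gripper upright at the stack's left (-x) edge hits it: come from the left, tool slanted 30 to 45 degrees, tips leading. The near (-y) edge is unroofed: an upright tool fits.
- plate1: Thin white acrylic plate, 100 (x) x 120 (y) x 6 mm, about 85 g, the bottom one of five alike. Origin: centre of its underside, 35 mm above the table. Starts 9 to 22 mm short of flush both ways, turned up to 0.1 rad. Brittle: press below 25 N; slick, sliding takes 1 to 4 N, then the push rises steeply at the stops. Drags its neighbours. Slanted tips reach one plate at a time: tap from the bottom up.
- plate2: Thin white acrylic plate, 100 (x) x 120 (y) x 6 mm, about 85 g, second from below of five alike. Origin: centre of its underside, 41 mm above the table. Starts 9 to 22 mm short of flush both ways, turned up to 0.1 rad. Brittle: press below 25 N; slick, sliding takes 1 to 4 N, then the push rises steeply at the stops. Drags its neighbours. Slanted tips reach one plate at a time: tap from the bottom up.
- plate3: Thin white acrylic plate, 100 (x) x 120 (y) x 6 mm, about 85 g, the middle one of five alike. Origin: centre of its underside, 47 mm above the table. Starts 9 to 22 mm short of flush both ways, turned up to 0.1 rad. Brittle: press below 25 N; slick, sliding takes 1 to 4 N, then the push rises steeply at the stops. Drags its neighbours. Slanted tips reach one plate at a time: tap from the bottom up.
- plate4: Thin white acrylic plate, 100 (x) x 120 (y) x 6 mm, about 85 g, second from the top of five alike. Origin: centre of its underside, 53 mm above the table. Starts 9 to 22 mm short of flush both ways, turned up to 0.1 rad. Brittle: press below 25 N; slick, sliding takes 1 to 4 N, then the push rises steeply at the stops. Drags its neighbours. Slanted tips reach one plate at a time: tap from the bottom up.
- plate5: Thin white acrylic plate, 100 (x) x 120 (y) x 6 mm, about 85 g, the top one of five alike. Origin: centre of its underside, 59 mm above the table. Starts 9 to 22 mm short of flush both ways, turned up to 0.1 rad. Brittle: press below 25 N; slick, sliding takes 1 to 4 N, then the push rises steeply at the stops. Drags its neighbours. Slanted tips reach one plate at a time: tap from the bottom up.
- tube_rack: Bystander, loose, to be left where it is: wire rack 80 x 80 mm with four capped culture tubes, 152 mm high. Origin: centre of its underside.
- jar: Bystander, loose, to be left where it is: clear lidded jar, 68 mm across, 100 mm high. Origin: centre of its underside.
- wash_bottle: Bystander, loose, to be left where it is: white bottle, 60 mm across, 160 mm high. Origin: centre of its underside.
- dish: Bystander, loose, to be left where it is: glass dish, 90 mm across, 15 mm high. Origin: centre of its underside.
- forceps: Bystander, loose, to be left where it is: steel forceps lying flat, 160 mm long, 6 mm high. Origin: centre of its underside.
- cap: Bystander, loose, to be left where it is: white tube cap, 31 mm across, 46 mm high, standing. Origin: centre of its underside.
- tray: Bystander, loose, to be left where it is: steel tray 100 x 70 x 25 mm. Origin: centre of its underside.
There are look-alikes about, which are no part of the job. What is shaped like the plate4 but brown or purple is not meant.

How it is judged:
At the end, for the whole second after the job is handed in: Each of the five plates lies with its centre within 2 mm (along both x and y of the block) of the place where it is flush with the right and far stops, turned by less than 0.03 rad, flat, at its own layer's height within 2 mm, at rest (x of plate1 in the frame of block between -0.002 and 0.002 m and y of plate1 in the frame of block between -0.002 and 0.002 m and z of plate1 in the frame of block between 0.033 and 0.037 m and angle between the x axis of each of plate1, plate2, plate3, plate4, plate5 and the x axis of block, either way round below 0.03 rad and angle between each of plate1, plate2, plate3, plate4, plate5's own z axis and vertical below 0.03 rad and linear speed of each of plate1, plate2, plate3, plate4, plate5 below 0.01 m/s and x of plate2 in the frame of block between -0.002 and 0.002 m and y of plate2 in the frame of block between -0.002 and 0.002 m and z of plate2 in the frame of block between 0.039 and 0.043 m and x of plate3 in the frame of block between -0.002 and 0.002 m and y of plate3 in the frame of block between -0.002 and 0.002 m and z of plate3 in the frame of block between 0.045 and 0.049 m and x of plate4 in the frame of block between -0.002 and 0.002 m and y of plate4 in the frame of block between -0.002 and 0.002 m and z of plate4 in the frame of block between 0.051 and 0.055 m and x of plate5 in the frame of block between -0.002 and 0.002 m and y of plate5 in the frame of block between -0.002 and 0.002 m and z of plate5 in the frame of block between 0.057 and 0.061 m); the robot touches nothing.
It fails at once if a plate is pressed by the fingers or arm with more than 25 N (contact force between any of the fingers, the arm and plate1 above 25 N or contact force between any of the fingers, the arm and plate2 above 25 N or contact force between any of the fingers, the arm and plate3 above 25 N or contact force between any of the fingers, the arm and plate4 above 25 N or contact force between any of the fingers, the arm and plate5 above 25 N).
It fails at once if a plate is tipped by more than 0.35 rad (angle between any of plate1, plate2, plate3, plate4, plate5's own z axis and vertical above 0.35 rad).
It fails at once if a bystander is moved by more than 25 mm (distance of any of tube_rack, jar, wash_bottle, dish, forceps, cap, tray from where it was at the start of the episode above 0.025 m).
It also fails if it takes over 72 s, if anything falls off the work surface, if the arm or the gripper's body presses on something with over 40 N, if the wrist force passes 120 N, or if a joint passes its speed limit or range.

## Working session

There is one attempt and no reset: what is moved stays moved. The work goes in short steps, Python scripts to look and compute and a tool call to move; the robot and the scene stay as the last step left them, time stands still between calls to the robot, and variables do not carry over. Pictures are saved under pics/ and viewed, and the job is handed in when it is done.

Besides the shell and the picture viewer there is one more tool, called after "Call:" in YAML: its name, and indented under it one key for each argument. jog_arm: Moves the arm, as the interface text tells. Its arguments: {"type":"object","properties":{"series":{"type":"array"},"gripper":{"type":"number"},"force":{"type":"number"}},"required":["series"]}

```bash
ls; mkdir -p pics; python3 - <<'E'
from plant import ctrl
import cv2
print(ctrl.read_state())
for n in("scene","top"):
    im=ctrl.capture(n); cv2.imwrite(f"pics/{n}0.png",im[:,:,::-1]); print(ctrl.camera_params(n))
E
```

```text
pics
{'time_s': 0.0, 'joint_pos': array([ 1.21198059,  0.39917742,  0.04503512,  1.53789601, -0.01872528,
        1.2069229 , -0.05068603]), 'qvel': array([ 0.00038486, -0.00135065,  0.00080827,  0.00085987, -0.00107763,
        0.00065699, -0.00014835]), 'tau': array([-4.73812124e-04, -4.75129545e+01,  1.36432093e+00, -2.54224491e+01,
        1.15010809e-02,  9.52891860e-03, -1.08628234e-05]), 'ee_pos': array([ 0.16684617, -0.627548  ,  0.2302658 ]), 'eef_rot': array([-0.56018819,  0.43156185, -0.43040397,  0.5609777 ]), 'wrist_force': array([ 0.06053706, -0.3751545 ,  0.19427218]), 'wrist_torque': array([0.01026793, 0.00288455, 0.00505344]), 'finger_gap': 0.0851934714618149}
{'fx': 418.3168172660326, 'fy': 418.3168172660326, 'cx': 251.37552612770452, 'cy': 187.48164937037959, 'dist': array([-0.00573691,  0.        ,  0.        ,  0.        ,  0.        ]), 'origin': array([ 0.92264713, -0.76140656,  0.76234231]), 'orientation': array([ 0.86685078,  0.20967243, -0.11657374, -0.43705578])}
{'fx': 483.44272176569467, 'fy': 483.44272176569467, 'cx': 256.69373806313973, 'cy': 197.4827862297311, 'dist': array([0.06907267, 0.        , 0.        , 0.        , 0.        ]), 'origin': array([0.29579676, 0.02867815, 1.41319755]), 'orientation': array([-0.70160386,  0.70824466, -0.04912131,  0.06106242])}
```

View pics/scene0.png

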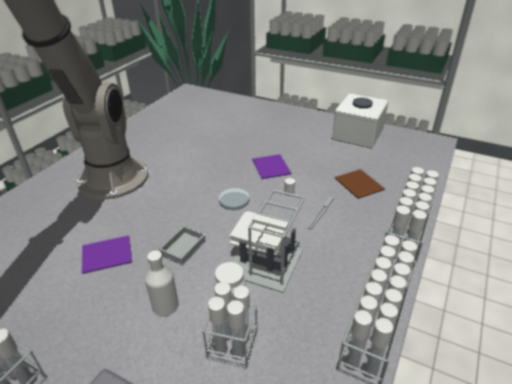

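View pics/top0.png

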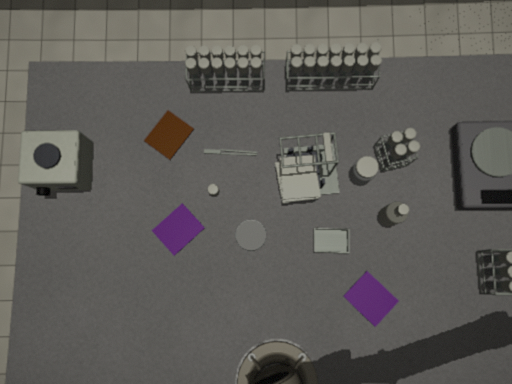

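```bash
cat > h.py <<'E'
import numpy as np,cv2
from plant import ctrl
from scipy.spatial.transform import Rotation as R
def cam(n):
    p=ctrl.camera_params(n)
    K=np.array([[p['fx'],0,p['cx']],[0,p['fy'],p['cy']],[0,0,1.]])
    return K,np.array(p['dist']),np.array(p['origin']),R.from_quat(p['orientation']).as_matrix()
def proj(P,n):
    K,d,o,Rm=cam(n); Q=(np.atleast_2d(P)-o)@Rm
    return cv2.projectPoints(Q.reshape(-1,1,3),np.zeros(3),np.zeros(3),K,d)[0].reshape(-1,2)
def unproj(uv,z,n):
    K,d,o,Rm=cam(n)
    q=cv2.undistortPoints(np.array(uv,float).reshape(-1,1,2),K,d).reshape(-1,2)
    r=np.c_[q,np.ones(len(q))]@Rm.T
    return o+r*((z-o[2])/r[:,2])[:,None]
E
python3 - <<'E'
from h import *
s=ctrl.capture("scene");t=ctrl.capture("top")
for im,n,(x0,y0,x1,y1) in((s,'scene',(210,170,330,300)),(t,'top',(255,120,355,215))):
    cv2.imwrite(f"pics/{n}_z.png",cv2.resize(im[y0:y1,x0:x1,::-1],None,fx=6,fy=6,interpolation=cv2.INTER_CUBIC)[:600])
hs=dict(block=0.0,tube_rack=.1,jar=.05,wash_bottle=.08,dish=.01,forceps=.003,cap=.03,tray=.01,plate1=.06,plate5=.06)
for k,z in hs.items():
    for n in("top",):
        for d in ctrl.silhouettes(k,n)[:3]:
            ys,xs=np.nonzero(d['region']); c=(xs.mean(),ys.mean())
            print(k,n,round(d['conf'],2),np.round(c,1),len(xs),np.round(unproj(c,z,n)[0],3))
E
```

```text
block top 0.62 [319.3 161.6] 1530 [ 0.624 -0.136  0.   ]
tube_rack top 0.71 [396.9 148.9] 1309 [ 0.634 -0.338  0.1  ]
jar top 0.58 [362.9 170.7] 628 [ 0.585 -0.253  0.05 ]
wash_bottle top 0.79 [392.8 213.7] 561 [ 0.456 -0.323  0.08 ]
dish top 0.56 [250.3 234.8] 758 [0.407 0.071 0.01 ]
forceps top 0.76 [224.8 151.8] 177 [0.657 0.146 0.003]
cap top 0.64 [213.2 189.9] 112 [0.537 0.178 0.03 ]
tray top 0.94 [330.4 240. ] 911 [ 0.39 -0.16  0.01]
plate1 top 0.98 [168.8 134.6] 1271 [0.696 0.303 0.06 ]
plate1 top 0.91 [298.6 178.8] 1207 [ 0.561 -0.069  0.06 ]
plate1 top 0.7 [370.3 298.3] 1592 [ 0.228 -0.256  0.06 ]
plate5 top 0.98 [168.8 134.6] 1271 [0.696 0.303 0.06 ]
plate5 top 0.91 [298.6 178.8] 1207 [ 0.561 -0.069  0.06 ]
plate5 top 0.7 [370.3 298.3] 1592 [ 0.228 -0.256  0.06 ]
```

View pics/scene_z.png

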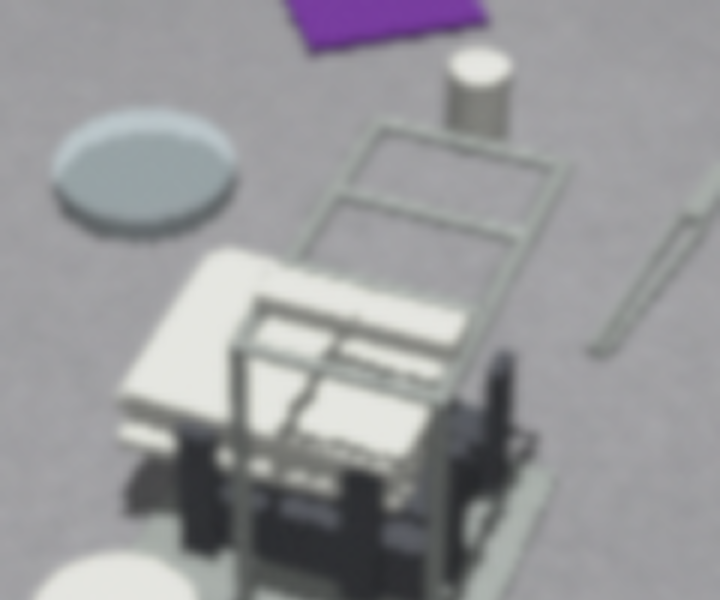

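View pics/top_z.png

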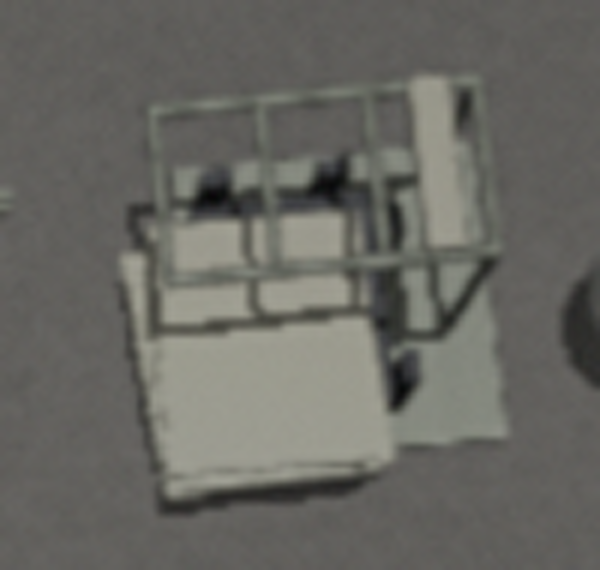

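```bash
python3 - <<'E'
from h import *
from scipy.optimize import least_squares
f=lambda p,x0,y0:((np.array(p)+.5)/6-.5)+[x0,y0]
top=[((152,108),(-63,80,153)),((480,78),(88,80,153)),((497,250),(88,-6,153)),((165,280),(-63,-6,153)),((508,437),(105,-63,6))]
sc=[]
A=[f(p,255,120) for p,_ in top];B=np.array([b for _,b in top])/1000
# scene: bracket corners left-far(570,165), left-near (380,125), right near(237,345), right far (440,400)
sp=[((572,163),(-63,80,153)),((380,122),(-63,-6,153)),((237,345),(88,-6,153)),((440,402),(88,80,153))]
A2=[f(p,210,170) for p,_ in sp];B2=np.array([b for _,b in sp])/1000
def W(p,B):
    c,s=np.cos(p[2]),np.sin(p[2])
    return np.c_[p[0]+c*B[:,0]-s*B[:,1],p[1]+s*B[:,0]+c*B[:,1],B[:,2]]
for use in (1,2,3):
    def r(p):
        o=[]
        if use&1:o.append((proj(W(p,B),"top")-A).ravel())
        if use&2:o.append((proj(W(p,B2),"scene")-A2).ravel())
        return np.concatenate(o)
    s=least_squares(r,[.6,-.1,-np.pi/2]);print(use,s.x,np.degrees(s.x[2]),np.round(s.fun,1))
E
```

```text
1 [ 0.58487928 -0.08062697 -1.49467857] -85.63877364368635 [-1.  -1.3  0.5 -1.3  1.1  1.3 -0.3  1.3 -0.3 -0.1]
2 [ 0.58438154 -0.07509756 -1.49691071] -85.76666626165722 [ 1.   0.2 -0.7 -1.1 -1.8 -0.2  1.4  0.6]
3 [ 0.58500682 -0.07874649 -1.49369846] -85.58261749924917 [-1.8 -1.3 -0.3 -1.3  0.4  1.2 -1.   1.2 -0.9 -0.2  0.7  1.  -1.1 -0.2
 -2.3  0.9  1.2  1.7]
```

```bash
cat >> h.py <<'E'
def W(p,B):
    B=np.atleast_2d(np.array(B,float))/1000
    c,s=np.cos(p[2]),np.sin(p[2])
    return np.c_[p[0]+c*B[:,0]-s*B[:,1],p[1]+s*B[:,0]+c*B[:,1],B[:,2]]
def poly(xa,xb,ya,yb,z): return [(xa,ya,z),(xb,ya,z),(xb,yb,z),(xa,yb,z)]
MODEL=[(poly(-45,105,-63,87,6),(255,255,0)),(poly(-63,88,-6,80,153),(0,255,0)),(poly(-40,50,-45,60,35),(255,0,0))]+\
 [(poly(50,62,y-8,y+8,74),(0,0,255)) for y in(-35,35)]+[(poly(x-8,x+8,60,72,74),(0,0,255)) for x in(-28,28)]
def overlay(im,n,p,box,fn,polys,k=6):
    x0,y0,x1,y1=box
    o=cv2.resize(im[y0:y1,x0:x1,::-1],None,fx=k,fy=k,interpolation=cv2.INTER_CUBIC)
    for q,c in polys:
        uv=proj(W(p,q),n); uv=((uv-[x0,y0]+.5)*k-.5)
        cv2.polylines(o,[np.round(uv*8).astype(int)],True,c,1,cv2.LINE_AA,3)
    cv2.imwrite(fn,o[:600,:800])
TB=(255,120,355,215); SB=(210,170,330,270)
E
python3 - <<'E'
from h import *
p=[.5850,-.0795,-1.494]
overlay(ctrl.capture("top"),"top",p,TB,"pics/o1.png",MODEL)
overlay(ctrl.capture("scene"),"scene",p,SB,"pics/o2.png",MODEL)
E
```

```text
(no output)
```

View pics/o1.png

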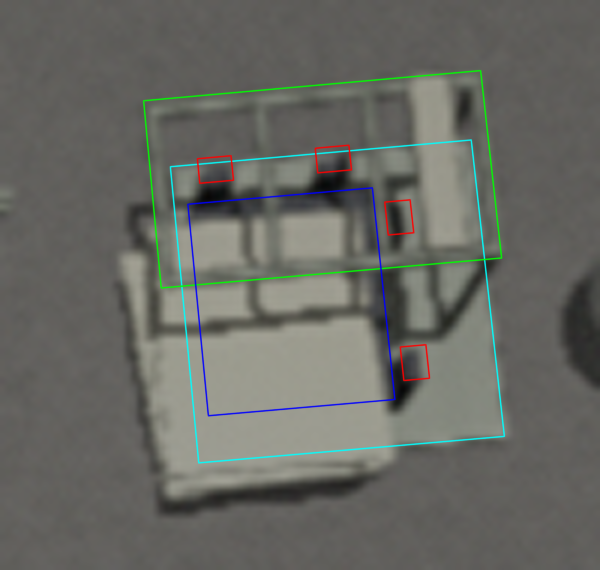

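View pics/o2.png

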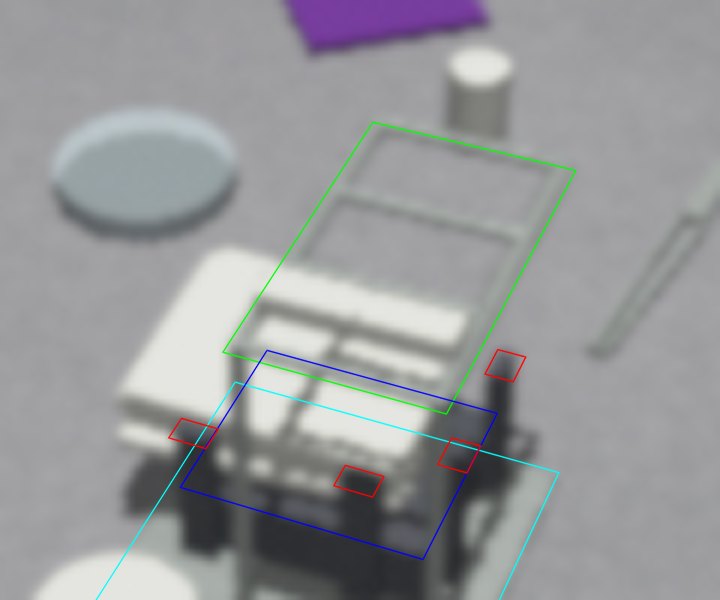

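```bash
cat >> h.py <<'E'
P=[.5850,-.0795,-1.494]
def inblock(pos,p=P):
    c,s=np.cos(p[2]),np.sin(p[2]); d=np.array(pos)-[p[0],p[1],0]
    return np.array([c*d[0]+s*d[1],-s*d[0]+c*d[1],d[2]])*1000
def Rb(p=P): return R.from_euler('z',p[2]).as_matrix()
def st():
    s=ctrl.read_state(); M=R.from_quat(s['eef_rot']).as_matrix()
    print('t',round(s['time_s'],2),'tcp block mm',np.round(inblock(s['ee_pos']),1),'world',np.round(s['ee_pos'],3))
    print('tool axes in block (cols x,y,z)\n',np.round(Rb().T@M,3))
    print('F block',np.round(Rb().T@s['wrist_force'],2),'q',np.round(s['joint_pos'],2),'gap',round(s['finger_gap'],4))
    return s,M
def goto(xyz,Rt):
    "delta along tool axes cm & rotvec to reach block-frame pose"
    s,M=st(); w=W(P,xyz)[0]; Mt=Rb()@Rt
    rv=R.from_matrix(M.T@Mt).as_rotvec()
    print('delta cm (tool)',np.round(M.T@(w-s['ee_pos'])*100,2),'rotvec',np.round(rv,3),'deg',np.round(np.degrees(np.linalg.norm(rv)),1))
E
python3 -c "
from h import *
st()
for n,c in dict(rack=(.634,-.338),jar=(.585,-.253),wash=(.456,-.323),dish=(.407,.071),cap=(.537,.178),tray=(.39,-.16),forc=(.657,.146)).items(): print(n,inblock([*c,0]))
"
```

```text
t 0.8 tcp block mm [ 515.  -458.9  231.4] world [ 0.167 -0.628  0.231]
tool axes in block (cols x,y,z)
 [[ 0.983  0.    -0.182]
 [ 0.182  0.     0.983]
 [ 0.    -1.     0.   ]]
F block [-0.08  0.63 -0.47] q [ 1.21  0.4   0.05  1.54 -0.02  1.21 -0.05] gap 0.0855
rack [261.49742222  29.02323501   0.        ]
jar [172.98862802 -13.31106963   0.        ]
wash [ 232.88531955 -147.30131683    0.        ]
dish [-163.71273148 -165.92887498    0.        ]
cap [-260.42364875  -28.10290326    0.        ]
tray [  65.30216702 -200.60128859    0.        ]
forc [-219.31146171   89.08834247    0.        ]
```

```bash
python3 -c "
from h import *
U=np.array([[1,0,0],[0,0,1],[0,-1,0.]])
goto([0,-115,230],U)
"
```

```text
t 0.8 tcp block mm [ 515.  -458.9  231.4] world [ 0.167 -0.628  0.231]
tool axes in block (cols x,y,z)
 [[ 0.983  0.    -0.182]
 [ 0.182  0.     0.983]
 [ 0.    -1.     0.   ]]
F block [-0.08  0.63 -0.47] q [ 1.21  0.4   0.05  1.54 -0.02  1.21 -0.05] gap 0.0855
delta cm (tool) [-44.38   0.13  43.19] rotvec [-0.     0.183  0.   ] deg 10.5
```

Call:
jog_arm:
  series:
    - {"delta_pos": [0,0,0],"twist": [0,0.09,0]}
    - {"delta_pos": [0,0,0],"twist": [0,0.093,0]}
    - {"delta_pos": [-2.6,0,1.7],"twist": [0,0,0]}
    - {"delta_pos": [-2.6,0,1.7],"twist": [0,0,0]}
    - {"delta_pos": [-2.6,0,1.7],"twist": [0,0,0]}
    - {"delta_pos": [-2.6,0,1.7],"twist": [0,0,0]}
    - {"delta_pos": [-2.6,0,1.7],"twist": [0,0,0]}
    - {"delta_pos": [-2.6,0,1.7],"twist": [0,0,0]}
    - {"delta_pos": [-2.6,0,1.7],"twist": [0,0,0]}
    - {"delta_pos": [-2.6,0,1.7],"twist": [0,0,0]}
    - {"delta_pos": [-2.6,0,1.7],"twist": [0,0,0]}
    - {"delta_pos": [-2.6,0,1.7],"twist": [0,0,0]}
  gripper: 0
  force: 30

```text
time_s: 1.8
ee_pos: [0.3171, -0.3546, 0.2316]
eef_rot: [0.519, -0.48, 0.481, -0.519]
wrist_force: [0.1, -0.5, -0.3]
finger_gap: -0.0001
```

```bash
python3 -c "
from h import *
U=np.array([[1,0,0],[0,0,1],[0,-1,0.]])
goto([0,-115,230],U)
"
```

```text
t 1.8 tcp block mm [ 253.7 -288.2  231.6] world [ 0.317 -0.355  0.232]
tool axes in block (cols x,y,z)
 [[ 1.     0.001  0.   ]
 [-0.     0.     1.   ]
 [ 0.001 -1.     0.   ]]
F block [ 0.53  0.07 -0.25] q [ 0.84  0.09 -0.09  1.94  0.01  1.12 -0.75] gap -0.0001
delta cm (tool) [-25.37   0.15  17.32] rotvec [-0.    -0.     0.001] deg 0.0
```

Call:
jog_arm:
  series:
    - {"delta_pos": [-2.6,0,1.75],"twist": [0,0,0]}
    - {"delta_pos": [-2.6,0,1.75],"twist": [0,0,0]}
    - {"delta_pos": [-2.6,0,1.75],"twist": [0,0,0]}
    - {"delta_pos": [-2.6,0,1.75],"twist": [0,0,0]}
    - {"delta_pos": [-2.6,0,1.75],"twist": [0,0,0]}
    - {"delta_pos": [-2.6,0,1.75],"twist": [0,0,0]}
    - {"delta_pos": [-2.6,0,1.75],"twist": [0,0,0]}
    - {"delta_pos": [-2.6,0,1.75],"twist": [0,0,0]}
    - {"delta_pos": [-2.6,0,1.75],"twist": [0,0,0]}
    - {"delta_pos": [-2.6,0,1.55],"twist": [0,0,0]}
    - {"delta_pos": [0,1,0],"twist": [0,0,0]}
    - {"delta_pos": [0,1,0],"twist": [0,0,0]}

```text
time_s: 2.8
ee_pos: [0.4702, -0.0816, 0.2116]
eef_rot: [-0.519, 0.479, -0.48, 0.52]
wrist_force: [-0.4, -0.2, 0.4]
finger_gap: 0.0002
```

```bash
python3 -c "
from h import *
st()
t=ctrl.capture('top')
overlay(t,'top',P,TB,'pics/o3.png',MODEL)
s=ctrl.capture('scene');cv2.imwrite('pics/s3.png',cv2.resize(s[120:320,150:390,::-1],None,fx=3,fy=3,interpolation=cv2.INTER_CUBIC))
"
```

```text
t 2.8 tcp block mm [  -6.7 -114.6  211.6] world [ 0.47  -0.082  0.212]
tool axes in block (cols x,y,z)
 [[ 1.     0.    -0.004]
 [ 0.004  0.002  1.   ]
 [ 0.    -1.     0.002]]
F block [ 0.17 -0.38  0.42] q [ 0.46  0.12 -0.4   1.95  0.05  1.08 -1.46] gap 0.0002
```

View pics/s3.png

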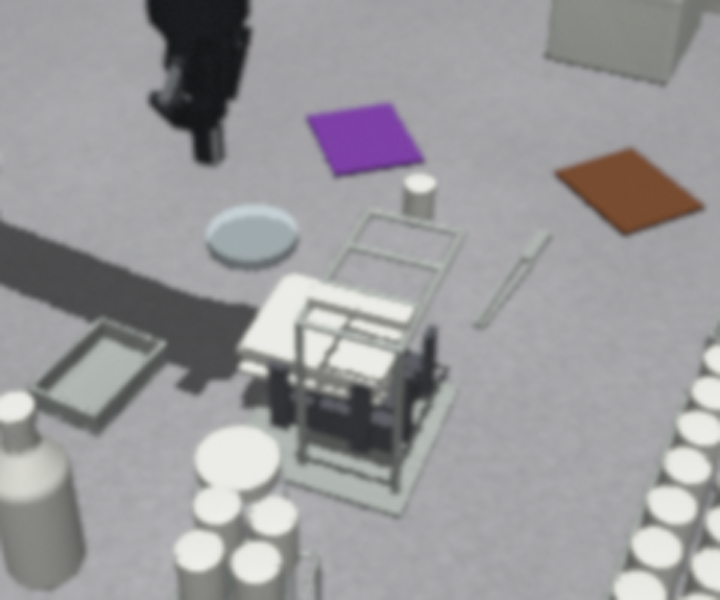

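View pics/o3.png

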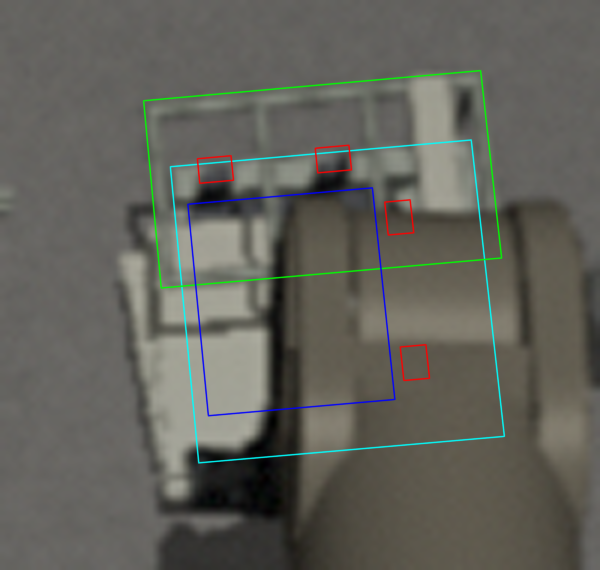

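Call:
jog_arm:
  series:
    - {"delta_pos": [0,2.5,0],"twist": [0,0,0]}
    - {"delta_pos": [0,2.5,0],"twist": [0,0,0]}
    - {"delta_pos": [0,2.5,0],"twist": [0,0,0]}
    - {"delta_pos": [0,2.5,0],"twist": [0,0,0]}
    - {"delta_pos": [0,2.5,0],"twist": [0,0,0]}
    - {"delta_pos": [0,2.2,0],"twist": [0,0,0]}
    - {"delta_pos": [0,1.8,0],"twist": [0,0,0]}
    - {"delta_pos": [0,1.2,0],"twist": [0,0,0]}
    - {"delta_pos": [0,0.7,0],"twist": [0,0,0]}
    - {"delta_pos": [0,0,0],"twist": [0,0,0]}
    - {"delta_pos": [0,0,0.3],"twist": [0,0,0]}
    - {"delta_pos": [0,0,0.3],"twist": [0,0,0]}

```text
time_s: 3.9
ee_pos: [0.476, -0.0836, 0.0282]
eef_rot: [-0.518, 0.48, -0.481, 0.519]
wrist_force: [0.1, 0.6, 0.3]
finger_gap: 0.0001
```

```bash
python3 -c "
from h import *
st()"
```

```text
t 3.9 tcp block mm [  -4.3 -109.    28.2] world [ 0.476 -0.084  0.028]
tool axes in block (cols x,y,z)
 [[ 1.     0.001  0.001]
 [-0.001  0.002  1.   ]
 [ 0.001 -1.     0.002]]
F block [-0.61  0.16  0.35] q [ 0.39  0.39 -0.36  2.11  0.21  0.68 -1.61] gap 0.0001
```

Call:
jog_arm:
  series:
    - {"delta_pos": [0,0,0.15],"twist": [0,0,0]}
    - {"delta_pos": [0,0,0.15],"twist": [0,0,0]}
    - {"delta_pos": [0,0,0.15],"twist": [0,0,0]}
    - {"delta_pos": [0,0,0.15],"twist": [0,0,0]}
    - {"delta_pos": [0,0,0.15],"twist": [0,0,0]}
    - {"delta_pos": [0,0,0.15],"twist": [0,0,0]}
    - {"delta_pos": [0,0,0.15],"twist": [0,0,0]}
    - {"delta_pos": [0,0,0.15],"twist": [0,0,0]}
    - {"delta_pos": [0,0,0.15],"twist": [0,0,0]}
    - {"delta_pos": [0,0,0.15],"twist": [0,0,0]}
    - {"delta_pos": [0,0,0.15],"twist": [0,0,0]}
    - {"delta_pos": [0,0,0.15],"twist": [0,0,0]}

```text
time_s: 4.9
ee_pos: [0.4928, -0.0816, 0.0272]
eef_rot: [0.519, -0.481, 0.48, -0.519]
wrist_force: [-1.1, 0.2, 0.6]
finger_gap: 0.0003
```

```bash
python3 -c "
from h import *
st()
s=ctrl.capture('scene');cv2.imwrite('pics/s4.png',cv2.resize(s[150:270,190:330,::-1],None,fx=5,fy=5,interpolation=cv2.INTER_CUBIC))"
```

```text
t 4.9 tcp block mm [ -4.9 -92.1  27.2] world [ 0.493 -0.082  0.027]
tool axes in block (cols x,y,z)
 [[ 1.     0.    -0.   ]
 [ 0.    -0.001  1.   ]
 [ 0.    -1.    -0.001]]
F block [-0.25 -1.11  0.61] q [ 0.38  0.41 -0.36  2.07  0.22  0.7  -1.62] gap 0.0003
```

View pics/s4.png

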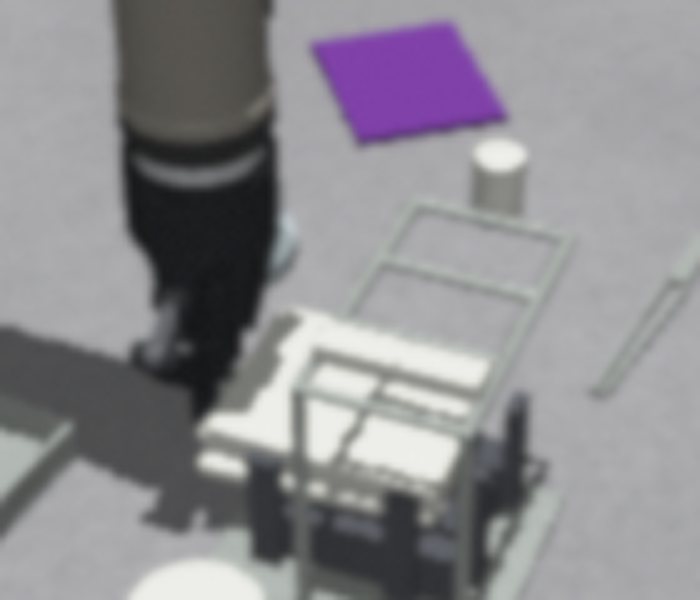

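Call:
jog_arm:
  series:
    - {"delta_pos": [0,0,0.1],"twist": [0,0,0]}
    - {"delta_pos": [0,0,0.1],"twist": [0,0,0]}
    - {"delta_pos": [0,0,0.1],"twist": [0,0,0]}
    - {"delta_pos": [0,0,0.1],"twist": [0,0,0]}
    - {"delta_pos": [0,0,0.1],"twist": [0,0,0]}
    - {"delta_pos": [0,0,0.1],"twist": [0,0,0]}
    - {"delta_pos": [0,0,0.1],"twist": [0,0,0]}
    - {"delta_pos": [0,0,0.1],"twist": [0,0,0]}

```text
time_s: 5.62
ee_pos: [0.501, -0.081, 0.0272]
eef_rot: [0.519, -0.48, 0.48, -0.519]
wrist_force: [-1.0, 0.5, -1.5]
finger_gap: -0.0001
```

```bash
python3 -c "
from h import *
st()"
```

```text
t 5.62 tcp block mm [ -5.  -83.8  27.2] world [ 0.501 -0.081  0.027]
tool axes in block (cols x,y,z)
 [[ 1.  0. -0.]
 [ 0. -0.  1.]
 [ 0. -1. -0.]]
F block [-0.59 -1.   -1.54] q [ 0.37  0.42 -0.35  2.05  0.22  0.7  -1.62] gap -0.0001
```

Call:
jog_arm:
  series:
    - {"delta_pos": [0,0,0.1],"twist": [0,0,0]}
    - {"delta_pos": [0,0,0.1],"twist": [0,0,0]}
    - {"delta_pos": [0,0,0.1],"twist": [0,0,0]}
    - {"delta_pos": [0,0,0.1],"twist": [0,0,0]}
    - {"delta_pos": [0,0,0.1],"twist": [0,0,0]}
    - {"delta_pos": [0,0,0.1],"twist": [0,0,0]}

```text
time_s: 6.12
ee_pos: [0.507, -0.0805, 0.0273]
eef_rot: [0.519, -0.48, 0.48, -0.519]
wrist_force: [-2.3, -0.4, -0.7]
finger_gap: -0.0
```

```bash
python3 -c "
from h import *
st()"
```

```text
t 6.12 tcp block mm [ -5.  -77.8  27.3] world [ 0.507 -0.081  0.027]
tool axes in block (cols x,y,z)
 [[ 1.  0. -0.]
 [ 0. -0.  1.]
 [ 0. -1. -0.]]
F block [ 0.23 -2.35 -0.69] q [ 0.37  0.43 -0.35  2.04  0.22  0.71 -1.62] gap -0.0
```

Call:
jog_arm:
  series:
    - {"delta_pos": [0,0,0.08],"twist": [0,0,0]}
    - {"delta_pos": [0,0,0.08],"twist": [0,0,0]}
    - {"delta_pos": [0,0,0.08],"twist": [0,0,0]}

```text
time_s: 6.37
ee_pos: [0.5091, -0.0804, 0.0272]
eef_rot: [0.519, -0.481, 0.48, -0.519]
wrist_force: [-2.5, -0.2, 2.1]
finger_gap: 0.0001
```

Call:
jog_arm:
  series:
    - {"delta_pos": [0,0,0.06],"twist": [0,0,0]}
    - {"delta_pos": [0,0,0.06],"twist": [0,0,0]}

```text
time_s: 6.53
ee_pos: [0.5093, -0.0802, 0.027]
eef_rot: [0.52, -0.481, 0.48, -0.518]
wrist_force: [-4.7, 1.2, 1.2]
finger_gap: 0.0003
```

Call:
jog_arm:
  series:
    - {"delta_pos": [0,0,0.05],"twist": [0,0,0]}
    - {"delta_pos": [0,0,0.05],"twist": [0,0,0]}

```text
time_s: 6.7
ee_pos: [0.5097, -0.0799, 0.0268]
eef_rot: [0.52, -0.481, 0.479, -0.518]
wrist_force: [-6.4, 1.2, 1.8]
finger_gap: -0.0003
```

Call:
jog_arm:
  series:
    - {"delta_pos": [0,0,0.05],"twist": [0,0,0]}
    - {"delta_pos": [0,0,0.03],"twist": [0,0,0]}

```text
time_s: 6.87
ee_pos: [0.51, -0.0797, 0.0267]
eef_rot: [0.52, -0.482, 0.479, -0.518]
wrist_force: [-6.7, 0.8, 1.9]
finger_gap: 0.0002
```

```bash
python3 -c "
from h import *
st()
t=ctrl.capture('top');overlay(t,'top',P,TB,'pics/o5.png',[])
s=ctrl.capture('scene');T=[(poly(-50,50,-60,60,z),(0,160,255)) for z in (35,65)]
overlay(s,'scene',P,SB,'pics/s5.png',T)"
```

```text
t 6.87 tcp block mm [ -5.5 -74.8  26.7] world [ 0.51  -0.08   0.027]
tool axes in block (cols x,y,z)
 [[ 1.    -0.001 -0.   ]
 [ 0.    -0.005  1.   ]
 [-0.001 -1.    -0.005]]
F block [-1.27 -6.63  1.86] q [ 0.36  0.44 -0.35  2.03  0.22  0.72 -1.62] gap 0.0002
```

View pics/s5.png

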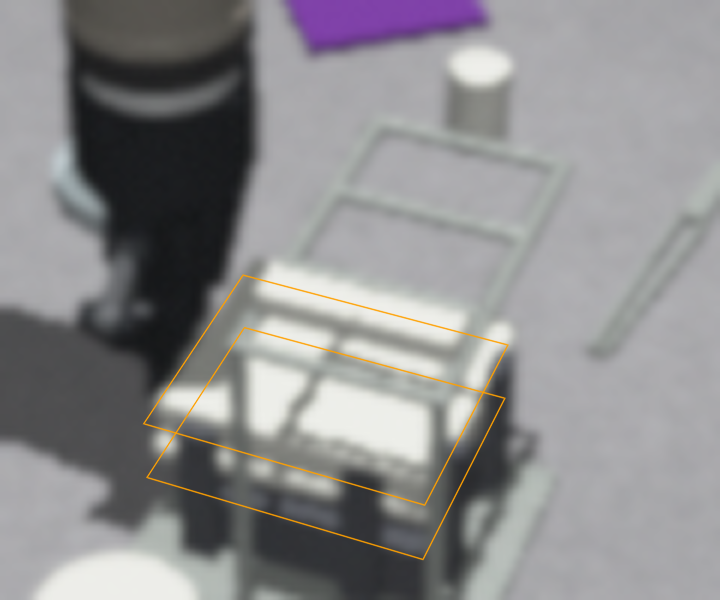

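View pics/o5.png

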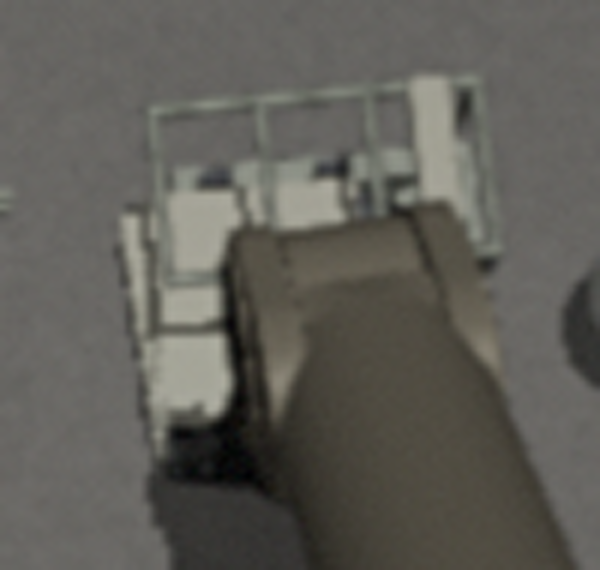

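Call:
jog_arm:
  series:
    - {"delta_pos": [0,0,0.08],"twist": [0,0,0]}
    - {"delta_pos": [0,0,0.06],"twist": [0,0,0]}
    - {"delta_pos": [0,0,0],"twist": [0,0,0]}

```text
time_s: 7.22
ee_pos: [0.5112, -0.0794, 0.0264]
eef_rot: [0.52, -0.482, 0.479, -0.518]
wrist_force: [-4.8, 2.2, 0.7]
finger_gap: -0.0004
```

Call:
jog_arm:
  series:
    - {"delta_pos": [0,0,0.06],"twist": [0,0,0]}
    - {"delta_pos": [0,0,0],"twist": [0,0,0]}

```text
time_s: 7.38
ee_pos: [0.5113, -0.0794, 0.0264]
eef_rot: [0.52, -0.482, 0.479, -0.517]
wrist_force: [-7.9, 1.6, 2.2]
finger_gap: -0.0001
```

Call:
jog_arm:
  series:
    - {"delta_pos": [0,0,0.06],"twist": [0,0,0]}
    - {"delta_pos": [0,0,0.04],"twist": [0,0,0]}
    - {"delta_pos": [0,0,0],"twist": [0,0,0]}

```text
time_s: 7.63
ee_pos: [0.5113, -0.0795, 0.0263]
eef_rot: [0.521, -0.483, 0.478, -0.517]
wrist_force: [-9.0, 1.0, 3.6]
finger_gap: 0.0001
```

Call:
jog_arm:
  series:
    - {"delta_pos": [0,0,0.06],"twist": [0,0,0]}
    - {"delta_pos": [0,0,0.04],"twist": [0,0,0]}
    - {"delta_pos": [0,0,0],"twist": [0,0,0]}

```text
time_s: 7.88
ee_pos: [0.5113, -0.0795, 0.0263]
eef_rot: [0.521, -0.483, 0.478, -0.516]
wrist_force: [-11.8, 0.5, 6.3]
finger_gap: 0.0001
```

```bash
python3 -c "
from h import *
st()"
```

```text
t 7.88 tcp block mm [ -5.6 -73.4  26.3] world [ 0.511 -0.08   0.026]
tool axes in block (cols x,y,z)
 [[ 1.    -0.001  0.   ]
 [-0.    -0.01   1.   ]
 [-0.001 -1.    -0.01 ]]
F block [ -1.42 -11.71   6.32] q [ 0.36  0.44 -0.35  2.02  0.23  0.73 -1.63] gap 0.0001
```

Call:
jog_arm:
  series:
    - {"delta_pos": [0,0,-0.6],"twist": [0,0,0]}
    - {"delta_pos": [0,0,-1.5],"twist": [0,0,0]}
    - {"delta_pos": [0,-1,-1.5],"twist": [0,0,0]}
    - {"delta_pos": [0,-2.5,0],"twist": [0,0,0]}
    - {"delta_pos": [0,-3,0],"twist": [0,0,0]}
    - {"delta_pos": [0,-3,0],"twist": [0,0,0]}
    - {"delta_pos": [-2,-3,0],"twist": [0,0,0]}
    - {"delta_pos": [-3,-2,0],"twist": [0,0,0]}
    - {"delta_pos": [-3,-2,0],"twist": [0,0,0]}
    - {"delta_pos": [-3,-1,0],"twist": [0,0,0]}
    - {"delta_pos": [-3,0,1.0],"twist": [0,0,0]}
    - {"delta_pos": [0,0,0],"twist": [0,0,0]}

```text
time_s: 8.88
ee_pos: [0.4825, 0.0657, 0.2049]
eef_rot: [-0.518, 0.477, -0.479, 0.525]
wrist_force: [1.2, 0.1, 0.0]
finger_gap: -0.0
```

```bash
cat >> h.py <<'E'
def S(th):
    th=np.radians(th);c,s=np.cos(th),np.sin(th)
    return np.array([[0,s,-c],[1,0,0],[0,-c,-s]])
E
python3 -c "
from h import *
goto([-150,0,200],S(0))
goto([-150,0,200],S(40))
t=ctrl.capture('top');overlay(t,'top',P,TB,'pics/o6.png',MODEL+[(poly(-50,50,-60,60,65),(0,160,255))])
s=ctrl.capture('scene');T=[(poly(-50,50,-60,60,z),(0,160,255)) for z in (35,65)]
overlay(s,'scene',P,SB,'pics/s6.png',T)"
```

```text
t 8.88 tcp block mm [-152.7  -91.   204.9] world [0.483 0.066 0.205]
tool axes in block (cols x,y,z)
 [[ 1.    -0.004 -0.01 ]
 [ 0.01   0.009  1.   ]
 [-0.004 -1.     0.009]]
F block [-0.01  1.24  0.04] q [ 0.26  0.15 -0.52  1.94  0.08  1.06 -1.79] gap -0.0
delta cm (tool) [0.36 0.57 9.1 ] rotvec [-0.011 -1.561  0.004] deg 89.5
t 8.88 tcp block mm [-152.7  -91.   204.9] world [0.483 0.066 0.205]
tool axes in block (cols x,y,z)
 [[ 1.    -0.004 -0.01 ]
 [ 0.01   0.009  1.   ]
 [-0.004 -1.     0.009]]
F block [-0.01  1.24  0.04] q [ 0.26  0.15 -0.52  1.94  0.08  1.06 -1.79] gap -0.0
delta cm (tool) [0.36 0.57 9.1 ] rotvec [-0.559 -1.494 -0.539] deg 96.5
```

View pics/s6.png

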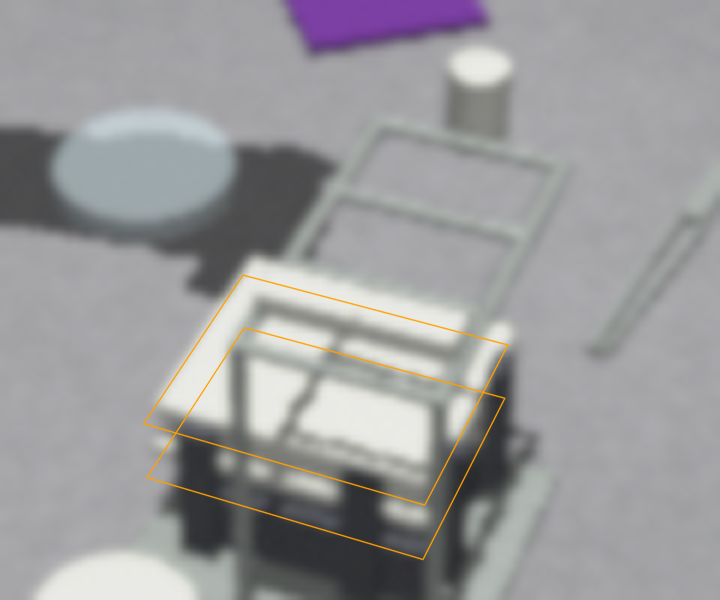

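View pics/o6.png

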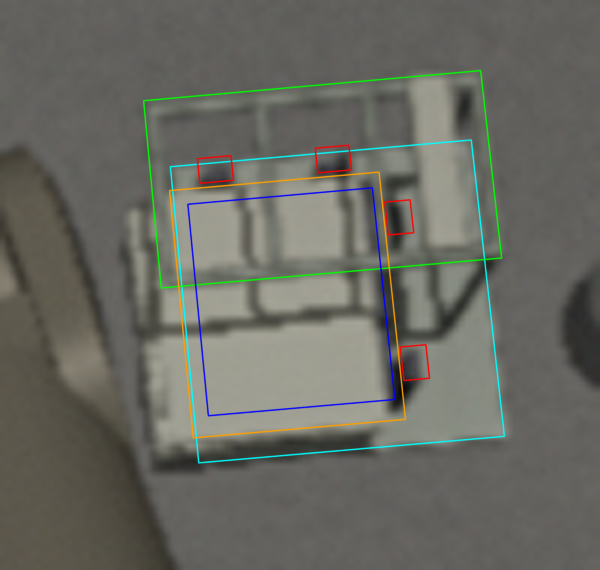

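Call:
jog_arm:
  series:
    - {"delta_pos": [0,0,2.3],"twist": [0,0,0]}
    - {"delta_pos": [0,0,2.3],"twist": [0,0,0]}
    - {"delta_pos": [0,0,2.3],"twist": [0,0,0]}
    - {"delta_pos": [0,0,2.3],"twist": [0,0,0]}
    - {"delta_pos": [0,0,0],"twist": [-0.04,-0.107,-0.0386]}
    - {"delta_pos": [0,0,0],"twist": [-0.04,-0.107,-0.0386]}
    - {"delta_pos": [0,0,0],"twist": [-0.04,-0.107,-0.0386]}
    - {"delta_pos": [0,0,0],"twist": [-0.04,-0.107,-0.0386]}
    - {"delta_pos": [0,0,0],"twist": [-0.04,-0.107,-0.0386]}
    - {"delta_pos": [0,0,0],"twist": [-0.04,-0.107,-0.0386]}
    - {"delta_pos": [0,0,0],"twist": [-0.04,-0.107,-0.0386]}
    - {"delta_pos": [0,0,0],"twist": [-0.04,-0.107,-0.0386]}

```text
time_s: 9.98
ee_pos: [0.5725, 0.0632, 0.2018]
eef_rot: [0.809, -0.208, 0.214, -0.506]
wrist_force: [0.0, -0.2, -0.9]
finger_gap: 0.0001
```

```bash
python3 -c "
from h import *
goto([-150,0,200],S(40))"
```

```text
t 9.98 tcp block mm [-143.2   -1.6  201.8] world [0.572 0.063 0.202]
tool axes in block (cols x,y,z)
 [[ 0.615  0.392 -0.684]
 [ 0.777 -0.15   0.612]
 [ 0.137 -0.908 -0.397]]
F block [ 0.21  0.01 -0.89] q [ 0.04  0.49 -0.58  1.61  0.55  1.48 -1.3 ] gap 0.0001
delta cm (tool) [-0.32 -0.13  0.63] rotvec [-0.229 -0.639 -0.241] deg 41.3
```

Call:
jog_arm:
  series:
    - {"delta_pos": [0,0,0],"twist": [-0.038,-0.107,-0.04]}
    - {"delta_pos": [0,0,0],"twist": [-0.038,-0.107,-0.04]}
    - {"delta_pos": [0,0,0],"twist": [-0.038,-0.107,-0.04]}
    - {"delta_pos": [0,0,0],"twist": [-0.038,-0.107,-0.04]}
    - {"delta_pos": [0,0,0],"twist": [-0.038,-0.107,-0.04]}
    - {"delta_pos": [0,0,0],"twist": [-0.038,-0.107,-0.04]}
    - {"delta_pos": [0,0,0],"twist": [0,0,0]}

```text
time_s: 10.57
ee_pos: [0.5701, 0.0654, 0.2006]
eef_rot: [0.905, 0.036, -0.019, -0.424]
wrist_force: [-0.1, 0.3, -1.1]
finger_gap: 0.0003
```

```bash
python3 -c "
from h import *
goto([-120,0,30],S(40))"
```

```text
t 10.57 tcp block mm [-145.7   -3.7  200.6] world [0.57  0.065 0.201]
tool axes in block (cols x,y,z)
 [[-0.004  0.64  -0.768]
 [ 1.    -0.001 -0.006]
 [-0.004 -0.768 -0.64 ]]
F block [-0.35 -0.03 -1.15] q [-0.06  0.51 -0.64  1.71  0.84  1.55 -0.88] gap 0.0003
delta cm (tool) [ 0.43 14.75  8.95] rotvec [-0.003  0.006 -0.001] deg 0.4
```

Call:
jog_arm:
  series:
    - {"delta_pos": [0.05,1.96,0.98],"twist": [0,0,0]}
    - {"delta_pos": [0.05,1.96,0.98],"twist": [0,0,0]}
    - {"delta_pos": [0.05,1.96,0.98],"twist": [0,0,0]}
    - {"delta_pos": [0.05,1.96,0.98],"twist": [0,0,0]}
    - {"delta_pos": [0.05,1.96,0.98],"twist": [0,0,0]}
    - {"delta_pos": [0.05,1.96,0.98],"twist": [0,0,0]}
    - {"delta_pos": [0.05,1.96,0.98],"twist": [0,0,0]}
    - {"delta_pos": [0.05,1.96,0.98],"twist": [0,0,0]}
    - {"delta_pos": [0,0,0],"twist": [0,0,0]}

```text
time_s: 11.32
ee_pos: [0.5766, 0.0209, 0.0279]
eef_rot: [0.906, 0.03, -0.017, -0.423]
wrist_force: [-0.4, 0.1, 0.4]
finger_gap: 0.0
```

```bash
python3 -c "
from h import *
goto([-80,0,30],S(40))
s=ctrl.capture('scene');overlay(s,'scene',P,SB,'pics/s7.png',[])"
```

```text
t 11.32 tcp block mm [-100.8   -0.7   27.9] world [0.577 0.021 0.028]
tool axes in block (cols x,y,z)
 [[ 0.007  0.642 -0.767]
 [ 1.    -0.009  0.002]
 [-0.006 -0.767 -0.642]]
F block [-0.14 -0.44  0.38] q [-0.05  0.73 -0.56  1.82  1.    1.33 -1.08] gap 0.0
delta cm (tool) [ 0.08  1.17 -1.73] rotvec [-0.001 -0.002 -0.009] deg 0.5
```

View pics/s7.png

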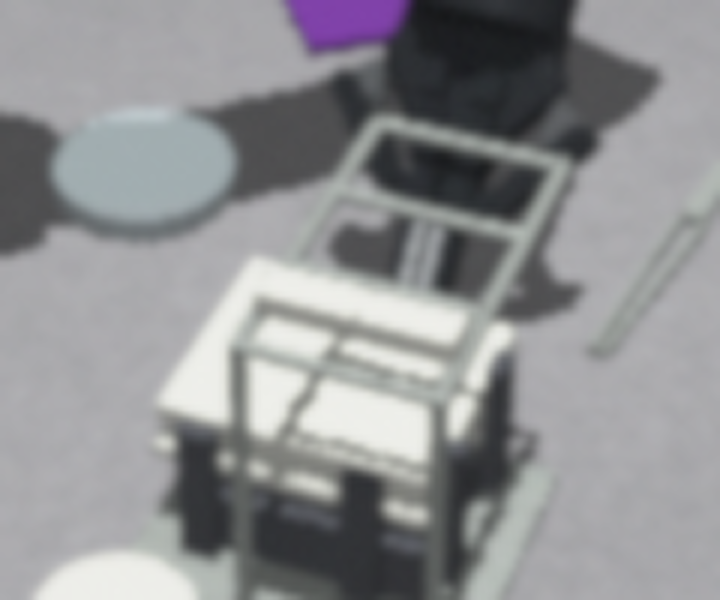

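Call:
jog_arm:
  series:
    - {"delta_pos": [0,-0.19,-0.16],"twist": [0,0,0]}
    - {"delta_pos": [0,0.16,-0.192],"twist": [0,0,0]}
    - {"delta_pos": [0,0.16,-0.192],"twist": [0,0,0]}
    - {"delta_pos": [0,0.16,-0.192],"twist": [0,0,0]}
    - {"delta_pos": [0,0.128,-0.154],"twist": [0,0,0]}
    - {"delta_pos": [0,0.128,-0.154],"twist": [0,0,0]}
    - {"delta_pos": [0,0.096,-0.115],"twist": [0,0,0]}
    - {"delta_pos": [0,0.096,-0.115],"twist": [0,0,0]}

```text
time_s: 12.03
ee_pos: [0.5794, 0.0104, 0.0342]
eef_rot: [0.905, 0.034, -0.016, -0.424]
wrist_force: [-0.5, -0.2, 0.3]
finger_gap: 0.0005
```

```bash
python3 -c "
from h import *
st()"
```

```text
t 12.03 tcp block mm [-90.1   1.4  34.2] world [0.579 0.01  0.034]
tool axes in block (cols x,y,z)
 [[ 0.     0.64  -0.768]
 [ 1.    -0.001  0.   ]
 [-0.001 -0.768 -0.64 ]]
F block [ 0.2  -0.5   0.33] q [-0.04  0.71 -0.56  1.83  1.01  1.32 -1.06] gap 0.0005
```

Call:
jog_arm:
  series:
    - {"delta_pos": [0,0,0],"twist": [0,0,0]}
    - {"delta_pos": [0,0,0],"twist": [0,0,0]}
    - {"delta_pos": [0,0,0],"twist": [0,0,0]}

```text
time_s: 12.28
ee_pos: [0.5794, 0.0107, 0.034]
eef_rot: [0.905, 0.034, -0.017, -0.424]
wrist_force: [-0.1, -0.0, 0.6]
finger_gap: 0.0002
```

```bash
python3 -c "
from h import *
st()"
```

```text
t 12.28 tcp block mm [-90.4   1.3  34. ] world [0.579 0.011 0.034]
tool axes in block (cols x,y,z)
 [[ 0.     0.64  -0.768]
 [ 1.    -0.001 -0.   ]
 [-0.001 -0.768 -0.64 ]]
F block [ 0.01 -0.13  0.61] q [-0.04  0.71 -0.56  1.83  1.01  1.32 -1.06] gap 0.0002
```

Call:
jog_arm:
  series:
    - {"delta_pos": [0,0.23,0.19],"twist": [0,0,0]}
    - {"delta_pos": [0,0.128,-0.154],"twist": [0,0,0]}
    - {"delta_pos": [0,0.128,-0.154],"twist": [0,0,0]}
    - {"delta_pos": [0,0.096,-0.115],"twist": [0,0,0]}
    - {"delta_pos": [0,0.096,-0.115],"twist": [0,0,0]}
    - {"delta_pos": [0,0.064,-0.077],"twist": [0,0,0]}
    - {"delta_pos": [0,0,0],"twist": [0,0,0]}

```text
time_s: 12.87
ee_pos: [0.5801, 0.0022, 0.0312]
eef_rot: [0.905, 0.034, -0.016, -0.424]
wrist_force: [0.3, 0.3, -0.0]
finger_gap: -0.0001
```

```bash
python3 -c "
from h import *
st()"
```

```text
t 12.87 tcp block mm [-81.8   1.3  31.2] world [0.58  0.002 0.031]
tool axes in block (cols x,y,z)
 [[ 0.001  0.641 -0.768]
 [ 1.    -0.001  0.   ]
 [-0.001 -0.768 -0.641]]
F block [-0.3   0.29 -0.02] q [-0.03  0.71 -0.55  1.84  1.01  1.31 -1.06] gap -0.0001
```

Good. Now gentle pushing at 1 mm/row.

Call:
jog_arm:
  series:
    - {"delta_pos": [0,0.064,-0.077],"twist": [0,0,0]}
    - {"delta_pos": [0,0.064,-0.077],"twist": [0,0,0]}
    - {"delta_pos": [0,0.064,-0.077],"twist": [0,0,0]}
    - {"delta_pos": [0,0.064,-0.077],"twist": [0,0,0]}
    - {"delta_pos": [0,0.064,-0.077],"twist": [0,0,0]}
    - {"delta_pos": [0,0.064,-0.077],"twist": [0,0,0]}

```text
time_s: 13.37
ee_pos: [0.5805, -0.0035, 0.0312]
eef_rot: [0.905, 0.034, -0.017, -0.424]
wrist_force: [-0.1, 0.3, -0.1]
finger_gap: -0.0001
```

Call:
jog_arm:
  series:
    - {"delta_pos": [0,0.064,-0.077],"twist": [0,0,0]}
    - {"delta_pos": [0,0.064,-0.077],"twist": [0,0,0]}
    - {"delta_pos": [0,0.064,-0.077],"twist": [0,0,0]}
    - {"delta_pos": [0,0.064,-0.077],"twist": [0,0,0]}

```text
time_s: 13.7
ee_pos: [0.5809, -0.0071, 0.0311]
eef_rot: [0.905, 0.035, -0.017, -0.424]
wrist_force: [0.2, 1.6, -0.8]
finger_gap: -0.0002
```

```bash
python3 -c "
from h import *
st()"
```

```text
t 13.7 tcp block mm [-72.5   1.5  31.1] world [ 0.581 -0.007  0.031]
tool axes in block (cols x,y,z)
 [[ 0.     0.64  -0.768]
 [ 1.    -0.    -0.   ]
 [-0.    -0.768 -0.64 ]]
F block [-1.54  0.32 -0.81] q [-0.01  0.71 -0.55  1.84  1.02  1.3  -1.05] gap -0.0002
```

Call:
jog_arm:
  series:
    - {"delta_pos": [0,0.064,-0.077],"twist": [0,0,0]}
    - {"delta_pos": [0,0.064,-0.077],"twist": [0,0,0]}
    - {"delta_pos": [0,0.064,-0.077],"twist": [0,0,0]}
    - {"delta_pos": [0,0.064,-0.077],"twist": [0,0,0]}
    - {"delta_pos": [0,0.064,-0.077],"twist": [0,0,0]}

```text
time_s: 14.12
ee_pos: [0.5812, -0.0123, 0.0311]
eef_rot: [0.905, 0.034, -0.017, -0.424]
wrist_force: [-1.1, 2.3, 0.2]
finger_gap: 0.0002
```

Call:
jog_arm:
  series:
    - {"delta_pos": [0,0.064,-0.077],"twist": [0,0,0]}
    - {"delta_pos": [0,0.064,-0.077],"twist": [0,0,0]}
    - {"delta_pos": [0,0.064,-0.077],"twist": [0,0,0]}

```text
time_s: 14.37
ee_pos: [0.5815, -0.0151, 0.0312]
eef_rot: [0.905, 0.035, -0.017, -0.424]
wrist_force: [0.5, 2.1, 0.6]
finger_gap: 0.0001
```

```bash
python3 -c "
from h import *
st()"
```

```text
t 14.37 tcp block mm [-64.5   1.5  31.2] world [ 0.582 -0.015  0.031]
tool axes in block (cols x,y,z)
 [[-0.     0.64  -0.768]
 [ 1.    -0.    -0.   ]
 [-0.    -0.768 -0.64 ]]
F block [-2.1   0.63  0.62] q [-0.    0.7  -0.54  1.85  1.03  1.29 -1.04] gap 0.0001
```

Call:
jog_arm:
  series:
    - {"delta_pos": [0,0.064,-0.077],"twist": [0,0,0]}
    - {"delta_pos": [0,0.064,-0.077],"twist": [0,0,0]}

```text
time_s: 14.53
ee_pos: [0.5816, -0.0173, 0.0312]
eef_rot: [0.905, 0.035, -0.016, -0.424]
wrist_force: [0.2, 1.9, -0.2]
finger_gap: 0.0001
```

Call:
jog_arm:
  series:
    - {"delta_pos": [0,0.064,-0.077],"twist": [0,0,0]}
    - {"delta_pos": [0,0.032,-0.038],"twist": [0,0,0]}

```text
time_s: 14.7
ee_pos: [0.5817, -0.0188, 0.0311]
eef_rot: [0.905, 0.035, -0.016, -0.424]
wrist_force: [0.1, 2.5, -0.6]
finger_gap: 0.0001
```

Call:
jog_arm:
  series:
    - {"delta_pos": [0,0.064,-0.077],"twist": [0,0,0]}
    - {"delta_pos": [0,0.032,-0.038],"twist": [0,0,0]}

```text
time_s: 14.87
ee_pos: [0.5818, -0.0203, 0.0311]
eef_rot: [0.905, 0.035, -0.017, -0.424]
wrist_force: [0.1, 2.3, 0.6]
finger_gap: -0.0002
```

```bash
python3 -c "
from h import *
st()"
```

```text
t 14.87 tcp block mm [-59.3   1.4  31.1] world [ 0.582 -0.02   0.031]
tool axes in block (cols x,y,z)
 [[ 0.     0.64  -0.768]
 [ 1.    -0.001 -0.   ]
 [-0.001 -0.768 -0.64 ]]
F block [-2.26  0.31  0.57] q [ 0.01  0.7  -0.54  1.85  1.03  1.29 -1.04] gap -0.0002
```

Call:
jog_arm:
  series:
    - {"delta_pos": [0,0.064,-0.077],"twist": [0,0,0]}
    - {"delta_pos": [0,0.032,-0.038],"twist": [0,0,0]}

```text
time_s: 15.03
ee_pos: [0.5819, -0.0218, 0.0312]
eef_rot: [0.905, 0.034, -0.016, -0.424]
wrist_force: [0.3, 2.5, -0.1]
finger_gap: 0.0002
```

Call:
jog_arm:
  series:
    - {"delta_pos": [0,0.064,-0.077],"twist": [0,0,0]}
    - {"delta_pos": [0,0.032,-0.038],"twist": [0,0,0]}

```text
time_s: 15.2
ee_pos: [0.582, -0.0234, 0.0311]
eef_rot: [0.905, 0.034, -0.017, -0.424]
wrist_force: [-0.4, 3.0, -0.9]
finger_gap: 0.0
```

Call:
jog_arm:
  series:
    - {"delta_pos": [0,0.048,-0.058],"twist": [0,0,0]}
    - {"delta_pos": [0,0.032,-0.038],"twist": [0,0,0]}

```text
time_s: 15.37
ee_pos: [0.5821, -0.0236, 0.0311]
eef_rot: [0.905, 0.035, -0.017, -0.424]
wrist_force: [-2.3, 5.5, 1.4]
finger_gap: -0.0002
```

```bash
python3 -c "
from h import *
st()
s=ctrl.capture('scene');overlay(s,'scene',P,SB,'pics/s8.png',[])
t=ctrl.capture('top');overlay(t,'top',P,TB,'pics/o8.png',[])"
```

```text
t 15.37 tcp block mm [-56.    1.4  31.1] world [ 0.582 -0.024  0.031]
tool axes in block (cols x,y,z)
 [[-0.     0.639 -0.769]
 [ 1.    -0.    -0.001]
 [-0.    -0.769 -0.639]]
F block [-5.64 -1.89  1.37] q [ 0.01  0.7  -0.54  1.85  1.03  1.28 -1.03] gap -0.0002
```

View pics/s8.png

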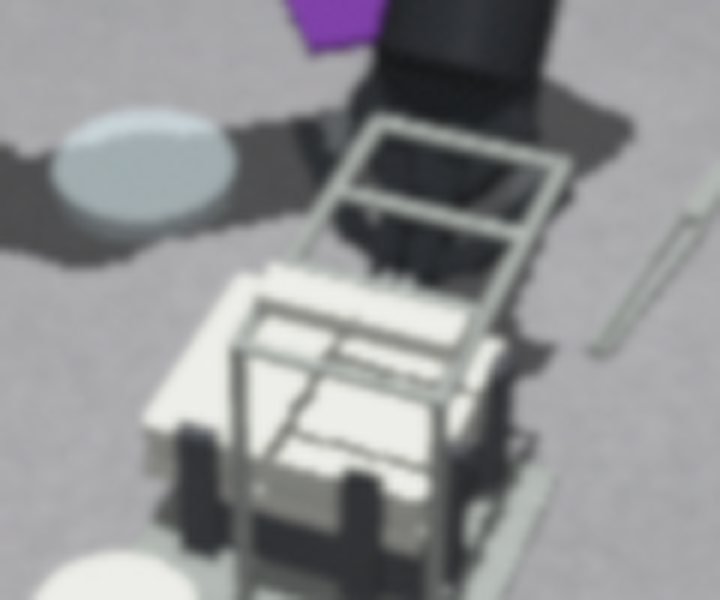

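View pics/o8.png

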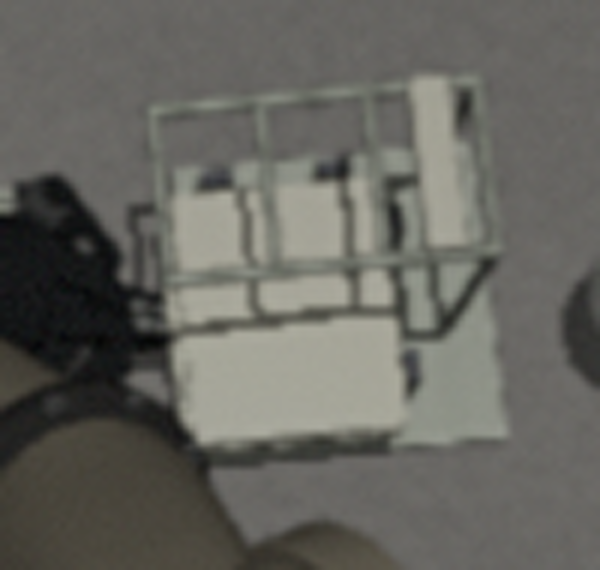

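Call:
jog_arm:
  series:
    - {"delta_pos": [0,0.048,-0.058],"twist": [0,0,0]}
    - {"delta_pos": [0,0,0],"twist": [0,0,0]}

```text
time_s: 15.63
ee_pos: [0.5822, -0.0236, 0.0311]
eef_rot: [0.904, 0.035, -0.017, -0.425]
wrist_force: [-1.3, 6.9, 1.2]
finger_gap: -0.0
```

Call:
jog_arm:
  series:
    - {"delta_pos": [0,0.048,-0.058],"twist": [0,0,0]}
    - {"delta_pos": [0,0,0],"twist": [0,0,0]}

```text
time_s: 15.8
ee_pos: [0.5822, -0.0237, 0.0311]
eef_rot: [0.904, 0.035, -0.017, -0.425]
wrist_force: [-2.4, 7.6, 1.4]
finger_gap: -0.0001
```

Call:
jog_arm:
  series:
    - {"delta_pos": [0,0.032,-0.038],"twist": [0,0,0]}
    - {"delta_pos": [0,0,0],"twist": [0,0,0]}

```text
time_s: 15.97
ee_pos: [0.5822, -0.0237, 0.0311]
eef_rot: [0.904, 0.036, -0.017, -0.425]
wrist_force: [-2.4, 9.2, 2.1]
finger_gap: -0.0002
```

```bash
python3 -c "
from h import *
st()"
```

```text
t 15.97 tcp block mm [-55.9   1.5  31.1] world [ 0.582 -0.024  0.031]
tool axes in block (cols x,y,z)
 [[-0.002  0.638 -0.77 ]
 [ 1.     0.001 -0.002]
 [-0.    -0.77  -0.638]]
F block [-9.39 -1.67  2.14] q [ 0.01  0.7  -0.54  1.86  1.03  1.28 -1.03] gap -0.0002
```

Call:
jog_arm:
  series:
    - {"delta_pos": [0,-0.32,0.385],"twist": [0,0,0]}
    - {"delta_pos": [0,-0.32,0.385],"twist": [0,0,0]}
    - {"delta_pos": [0,-0.32,0.385],"twist": [0,0,0]}
    - {"delta_pos": [0,-0.23,-0.192],"twist": [0,0,0]}
    - {"delta_pos": [0,-0.23,-0.192],"twist": [0,0,0]}
    - {"delta_pos": [0,0,0],"twist": [0,0,0]}
    - {"delta_pos": [0,0,0],"twist": [0,0,0]}

```text
time_s: 16.55
ee_pos: [0.5813, -0.0122, 0.0376]
eef_rot: [0.905, 0.034, -0.016, -0.423]
wrist_force: [-0.5, 0.7, 0.2]
finger_gap: -0.0001
```

```bash
python3 -c "
from h import *
st()"
```

```text
t 16.55 tcp block mm [-67.4   1.5  37.6] world [ 0.581 -0.012  0.038]
tool axes in block (cols x,y,z)
 [[ 0.001  0.641 -0.768]
 [ 1.    -0.001  0.001]
 [-0.    -0.768 -0.641]]
F block [-0.73 -0.47  0.18] q [-0.    0.7  -0.55  1.84  1.02  1.3  -1.04] gap -0.0001
```

Call:
jog_arm:
  series:
    - {"delta_pos": [0,0.104,-0.047],"twist": [0,0,0]}
    - {"delta_pos": [0,0.064,-0.077],"twist": [0,0,0]}
    - {"delta_pos": [0,0.064,-0.077],"twist": [0,0,0]}
    - {"delta_pos": [0,0.064,-0.077],"twist": [0,0,0]}
    - {"delta_pos": [0,0.064,-0.077],"twist": [0,0,0]}
    - {"delta_pos": [0,0.064,-0.077],"twist": [0,0,0]}
    - {"delta_pos": [0,0.064,-0.077],"twist": [0,0,0]}

```text
time_s: 17.13
ee_pos: [0.5817, -0.0187, 0.0366]
eef_rot: [0.905, 0.034, -0.017, -0.424]
wrist_force: [-0.4, 0.0, 0.7]
finger_gap: -0.0002
```

Call:
jog_arm:
  series:
    - {"delta_pos": [0,0.064,-0.077],"twist": [0,0,0]}
    - {"delta_pos": [0,0.064,-0.077],"twist": [0,0,0]}
    - {"delta_pos": [0,0.064,-0.077],"twist": [0,0,0]}

```text
time_s: 17.38
ee_pos: [0.5819, -0.0211, 0.0365]
eef_rot: [0.905, 0.035, -0.017, -0.424]
wrist_force: [-0.6, 0.7, -1.2]
finger_gap: -0.0001
```

Call:
jog_arm:
  series:
    - {"delta_pos": [0,0.064,-0.077],"twist": [0,0,0]}
    - {"delta_pos": [0,0.064,-0.077],"twist": [0,0,0]}

```text
time_s: 17.55
ee_pos: [0.582, -0.0234, 0.0365]
eef_rot: [0.905, 0.035, -0.017, -0.424]
wrist_force: [-1.0, 0.1, -0.9]
finger_gap: -0.0003
```

```bash
python3 -c "
from h import *
st()"
```

```text
t 17.55 tcp block mm [-56.1   1.3  36.5] world [ 0.582 -0.023  0.037]
tool axes in block (cols x,y,z)
 [[ 0.     0.64  -0.768]
 [ 1.    -0.001 -0.   ]
 [-0.001 -0.768 -0.64 ]]
F block [-0.15 -1.   -0.88] q [ 0.01  0.69 -0.54  1.85  1.03  1.29 -1.03] gap -0.0003
```

Call:
jog_arm:
  series:
    - {"delta_pos": [0,0.048,-0.058],"twist": [0,0,0]}
    - {"delta_pos": [0,0.032,-0.038],"twist": [0,0,0]}

```text
time_s: 17.72
ee_pos: [0.5821, -0.0236, 0.0365]
eef_rot: [0.905, 0.035, -0.017, -0.425]
wrist_force: [-2.0, 3.8, 0.7]
finger_gap: -0.0001
```

Call:
jog_arm:
  series:
    - {"delta_pos": [0,0.048,-0.058],"twist": [0,0,0]}
    - {"delta_pos": [0,0.032,-0.038],"twist": [0,0,0]}

```text
time_s: 17.88
ee_pos: [0.5821, -0.0237, 0.0365]
eef_rot: [0.904, 0.035, -0.017, -0.425]
wrist_force: [-2.6, 6.3, 2.1]
finger_gap: 0.0
```

```bash
python3 -c "
from h import *
st()"
```

```text
t 17.88 tcp block mm [-55.9   1.4  36.5] world [ 0.582 -0.024  0.036]
tool axes in block (cols x,y,z)
 [[-0.001  0.638 -0.77 ]
 [ 1.     0.    -0.001]
 [-0.001 -0.77  -0.638]]
F block [-6.49 -2.06  2.11] q [ 0.01  0.69 -0.54  1.85  1.03  1.29 -1.02] gap 0.0
```

Call:
jog_arm:
  series:
    - {"delta_pos": [0,0.048,-0.058],"twist": [0,0,0]}
    - {"delta_pos": [0,0,0],"twist": [0,0,0]}
    - {"delta_pos": [0,-0.32,0.385],"twist": [0,0,0]}
    - {"delta_pos": [0,-0.32,0.385],"twist": [0,0,0]}
    - {"delta_pos": [0,-0.25,-0.21],"twist": [0,0,0]}
    - {"delta_pos": [0,-0.25,-0.21],"twist": [0,0,0]}
    - {"delta_pos": [0,0,0],"twist": [0,0,0]}

```text
time_s: 18.47
ee_pos: [0.582, -0.0176, 0.0441]
eef_rot: [0.905, 0.034, -0.016, -0.423]
wrist_force: [0.5, -0.4, 0.1]
finger_gap: 0.0001
```

```bash
python3 -c "
from h import *
st()"
```

```text
t 18.47 tcp block mm [-62.    1.8  44.1] world [ 0.582 -0.018  0.044]
tool axes in block (cols x,y,z)
 [[ 0.001  0.641 -0.767]
 [ 1.    -0.     0.001]
 [ 0.    -0.767 -0.641]]
F block [0.44 0.45 0.07] q [ 0.01  0.68 -0.55  1.85  1.02  1.3  -1.02] gap 0.0001
```

Call:
jog_arm:
  series:
    - {"delta_pos": [0,0.104,-0.047],"twist": [0,0,0]}
    - {"delta_pos": [0,0.064,-0.077],"twist": [0,0,0]}
    - {"delta_pos": [0,0.064,-0.077],"twist": [0,0,0]}
    - {"delta_pos": [0,0.064,-0.077],"twist": [0,0,0]}
    - {"delta_pos": [0,0.064,-0.077],"twist": [0,0,0]}

```text
time_s: 18.88
ee_pos: [0.5818, -0.0222, 0.0426]
eef_rot: [0.905, 0.034, -0.017, -0.424]
wrist_force: [-0.7, 0.4, -0.1]
finger_gap: -0.0003
```

Call:
jog_arm:
  series:
    - {"delta_pos": [0,0.064,-0.077],"twist": [0,0,0]}
    - {"delta_pos": [0,0.048,-0.058],"twist": [0,0,0]}

```text
time_s: 19.05
ee_pos: [0.5821, -0.0233, 0.0426]
eef_rot: [0.905, 0.035, -0.017, -0.424]
wrist_force: [-0.6, 0.6, 0.5]
finger_gap: 0.0002
```

Call:
jog_arm:
  series:
    - {"delta_pos": [0,0.048,-0.058],"twist": [0,0,0]}
    - {"delta_pos": [0,0.048,-0.058],"twist": [0,0,0]}

```text
time_s: 19.22
ee_pos: [0.5823, -0.0236, 0.0426]
eef_rot: [0.904, 0.035, -0.017, -0.425]
wrist_force: [-0.9, 4.7, 2.1]
finger_gap: 0.0002
```

```bash
python3 -c "
from h import *
st()"
```

```text
t 19.22 tcp block mm [-55.9   1.6  42.6] world [ 0.582 -0.024  0.043]
tool axes in block (cols x,y,z)
 [[-0.001  0.639 -0.77 ]
 [ 1.     0.    -0.001]
 [-0.    -0.77  -0.639]]
F block [-4.71 -0.52  2.15] q [ 0.02  0.68 -0.55  1.85  1.02  1.29 -1.02] gap 0.0002
```

Plate 3 sits at the same stop. Press slightly, then plate 4.

Call:
jog_arm:
  series:
    - {"delta_pos": [0,0.048,-0.058],"twist": [0,0,0]}
    - {"delta_pos": [0,0.048,-0.058],"twist": [0,0,0]}
    - {"delta_pos": [0,0,0],"twist": [0,0,0]}
    - {"delta_pos": [0,-0.32,0.385],"twist": [0,0,0]}
    - {"delta_pos": [0,-0.32,0.385],"twist": [0,0,0]}
    - {"delta_pos": [0,-0.23,-0.19],"twist": [0,0,0]}
    - {"delta_pos": [0,-0.23,-0.19],"twist": [0,0,0]}
    - {"delta_pos": [0,0,0],"twist": [0,0,0]}
    - {"delta_pos": [0,0,0],"twist": [0,0,0]}

```text
time_s: 19.97
ee_pos: [0.5817, -0.0172, 0.049]
eef_rot: [0.905, 0.034, -0.016, -0.423]
wrist_force: [0.3, 0.3, -0.3]
finger_gap: -0.0
```

```bash
python3 -c "
from h import *
st()"
```

```text
t 19.97 tcp block mm [-62.3   1.5  49. ] world [ 0.582 -0.017  0.049]
tool axes in block (cols x,y,z)
 [[ 0.001  0.641 -0.768]
 [ 1.    -0.001  0.001]
 [-0.    -0.768 -0.641]]
F block [-0.27  0.36 -0.28] q [ 0.01  0.68 -0.55  1.85  1.01  1.31 -1.02] gap -0.0
```

Call:
jog_arm:
  series:
    - {"delta_pos": [0,0.064,-0.077],"twist": [0,0,0]}
    - {"delta_pos": [0,0.064,-0.077],"twist": [0,0,0]}
    - {"delta_pos": [0,0.064,-0.077],"twist": [0,0,0]}
    - {"delta_pos": [0,0.064,-0.077],"twist": [0,0,0]}
    - {"delta_pos": [0,0.064,-0.077],"twist": [0,0,0]}

```text
time_s: 20.38
ee_pos: [0.5818, -0.0219, 0.0486]
eef_rot: [0.905, 0.034, -0.017, -0.424]
wrist_force: [-0.4, 0.2, -0.0]
finger_gap: -0.0003
```

Call:
jog_arm:
  series:
    - {"delta_pos": [0,0.064,-0.077],"twist": [0,0,0]}
    - {"delta_pos": [0,0.048,-0.058],"twist": [0,0,0]}

```text
time_s: 20.55
ee_pos: [0.582, -0.0228, 0.0485]
eef_rot: [0.905, 0.035, -0.017, -0.424]
wrist_force: [-0.4, 2.6, 0.3]
finger_gap: -0.0002
```

Call:
jog_arm:
  series:
    - {"delta_pos": [0,0.048,-0.058],"twist": [0,0,0]}
    - {"delta_pos": [0,0.048,-0.058],"twist": [0,0,0]}

```text
time_s: 20.72
ee_pos: [0.582, -0.0236, 0.0485]
eef_rot: [0.905, 0.035, -0.017, -0.425]
wrist_force: [-0.9, 4.5, 2.0]
finger_gap: 0.0003
```

```bash
python3 -c "
from h import *
st()"
```

```text
t 20.72 tcp block mm [-55.9   1.3  48.5] world [ 0.582 -0.024  0.048]
tool axes in block (cols x,y,z)
 [[-0.001  0.639 -0.769]
 [ 1.    -0.    -0.001]
 [-0.001 -0.769 -0.639]]
F block [-4.54 -0.59  2.02] q [ 0.02  0.67 -0.55  1.85  1.01  1.3  -1.01] gap 0.0003
```

Call:
jog_arm:
  series:
    - {"delta_pos": [0,0.048,-0.058],"twist": [0,0,0]}
    - {"delta_pos": [0,0.048,-0.058],"twist": [0,0,0]}
    - {"delta_pos": [0,0,0],"twist": [0,0,0]}
    - {"delta_pos": [0,-0.32,0.385],"twist": [0,0,0]}
    - {"delta_pos": [0,-0.32,0.385],"twist": [0,0,0]}
    - {"delta_pos": [0,-0.23,-0.19],"twist": [0,0,0]}
    - {"delta_pos": [0,-0.23,-0.19],"twist": [0,0,0]}
    - {"delta_pos": [0,0,0],"twist": [0,0,0]}
    - {"delta_pos": [0,0,0],"twist": [0,0,0]}

```text
time_s: 21.47
ee_pos: [0.5817, -0.0169, 0.055]
eef_rot: [0.905, 0.034, -0.016, -0.423]
wrist_force: [0.1, 0.5, 0.6]
finger_gap: -0.0004
```

Call:
jog_arm:
  series:
    - {"delta_pos": [0,0.064,-0.077],"twist": [0,0,0]}
    - {"delta_pos": [0,0.064,-0.077],"twist": [0,0,0]}
    - {"delta_pos": [0,0.064,-0.077],"twist": [0,0,0]}
    - {"delta_pos": [0,0.064,-0.077],"twist": [0,0,0]}

```text
time_s: 21.8
ee_pos: [0.5818, -0.0207, 0.0546]
eef_rot: [0.905, 0.034, -0.017, -0.424]
wrist_force: [0.4, -0.0, 0.5]
finger_gap: -0.0001
```

```bash
python3 -c "
from h import *
st()"
```

```text
t 21.8 tcp block mm [-58.9   1.3  54.6] world [ 0.582 -0.021  0.055]
tool axes in block (cols x,y,z)
 [[ 0.001  0.641 -0.768]
 [ 1.    -0.001 -0.   ]
 [-0.001 -0.768 -0.641]]
F block [0.05 0.44 0.53] q [ 0.01  0.67 -0.55  1.85  1.01  1.31 -1.  ] gap -0.0001
```

Call:
jog_arm:
  series:
    - {"delta_pos": [0,0.064,-0.077],"twist": [0,0,0]}
    - {"delta_pos": [0,0.064,-0.077],"twist": [0,0,0]}
    - {"delta_pos": [0,0.048,-0.058],"twist": [0,0,0]}

```text
time_s: 22.05
ee_pos: [0.582, -0.0233, 0.0546]
eef_rot: [0.905, 0.034, -0.017, -0.424]
wrist_force: [-0.3, 0.1, 0.1]
finger_gap: 0.0002
```

Call:
jog_arm:
  series:
    - {"delta_pos": [0,0.048,-0.058],"twist": [0,0,0]}
    - {"delta_pos": [0,0.048,-0.058],"twist": [0,0,0]}

```text
time_s: 22.22
ee_pos: [0.5822, -0.0236, 0.0546]
eef_rot: [0.905, 0.035, -0.017, -0.424]
wrist_force: [-2.0, 3.6, 1.7]
finger_gap: -0.0003
```

Call:
jog_arm:
  series:
    - {"delta_pos": [0,0.048,-0.058],"twist": [0,0,0]}
    - {"delta_pos": [0,0.048,-0.058],"twist": [0,0,0]}
    - {"delta_pos": [0,0,0],"twist": [0,0,0]}

```text
time_s: 22.47
ee_pos: [0.5822, -0.0236, 0.0545]
eef_rot: [0.904, 0.035, -0.017, -0.425]
wrist_force: [-1.9, 5.2, 2.1]
finger_gap: -0.0004
```

```bash
python3 -c "
from h import *
st()"
```

```text
t 22.47 tcp block mm [-55.9   1.5  54.5] world [ 0.582 -0.024  0.054]
tool axes in block (cols x,y,z)
 [[-0.002  0.638 -0.77 ]
 [ 1.     0.001 -0.001]
 [-0.    -0.77  -0.638]]
F block [-5.37 -1.46  2.05] q [ 0.02  0.66 -0.55  1.85  1.01  1.3  -1.  ] gap -0.0004
```

Call:
jog_arm:
  series:
    - {"delta_pos": [0,-0.32,0.385],"twist": [0,0,0]}
    - {"delta_pos": [0,-0.96,1.15],"twist": [0,0,0]}
    - {"delta_pos": [0,-1.28,1.54],"twist": [0,0,0]}
    - {"delta_pos": [0,-1.6,1.92],"twist": [0,0,0]}
    - {"delta_pos": [0,-1.6,1.92],"twist": [0,0,0]}
    - {"delta_pos": [0,-2.3,-1.6],"twist": [0,0,0]}
    - {"delta_pos": [0,-2.3,-1.6],"twist": [0,0,0]}
    - {"delta_pos": [0,-2.3,-1.6],"twist": [0,0,0]}
    - {"delta_pos": [0,-2.3,-1.6],"twist": [0,0,0]}
    - {"delta_pos": [0,-2.3,-1.6],"twist": [0,0,0]}
    - {"delta_pos": [-2,0,0],"twist": [0,0,0]}
    - {"delta_pos": [-2,0,0],"twist": [0,0,0]}

```text
time_s: 23.47
ee_pos: [0.5353, 0.0741, 0.1959]
eef_rot: [0.905, 0.035, -0.015, -0.425]
wrist_force: [-0.4, 0.9, -0.9]
finger_gap: 0.0002
```

```bash
python3 -c "
from h import *
goto([0,-115,200],np.array([[1,0,0],[0,0,1],[0,-1,0.]]))
T=[(poly(-50,50,-60,60,z),(0,160,255)) for z in (65,)]
s=ctrl.capture('scene');overlay(s,'scene',P,SB,'pics/s9.png',[])
t=ctrl.capture('top');overlay(t,'top',P,TB,'pics/o9.png',T)"
```

```text
t 23.47 tcp block mm [-157.   -37.7  195.9] world [0.535 0.074 0.196]
tool axes in block (cols x,y,z)
 [[ 0.001  0.639 -0.769]
 [ 1.     0.002  0.003]
 [ 0.003 -0.769 -0.639]]
F block [-0.88 -0.33 -0.93] q [-0.07  0.48 -0.66  1.78  0.81  1.54 -0.94] gap 0.0002
delta cm (tool) [ -7.71   9.7  -12.36] rotvec [0.54  1.5   0.545] deg 96.5
```

View pics/s9.png

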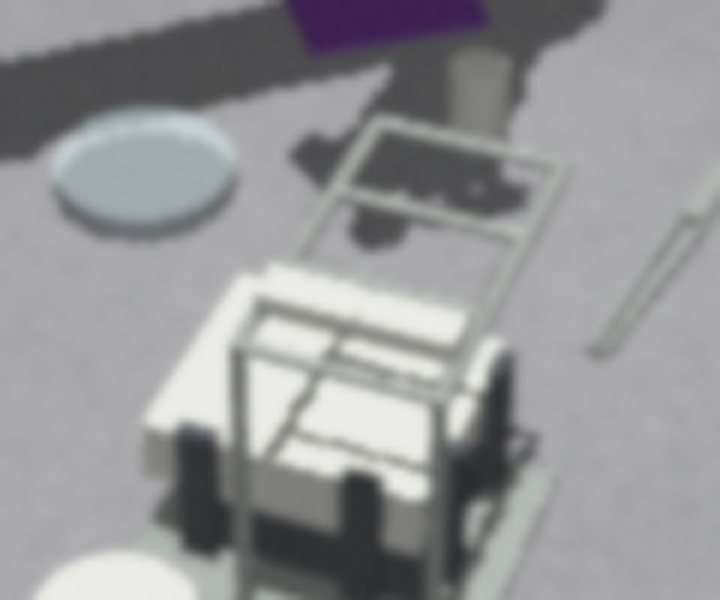

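View pics/o9.png

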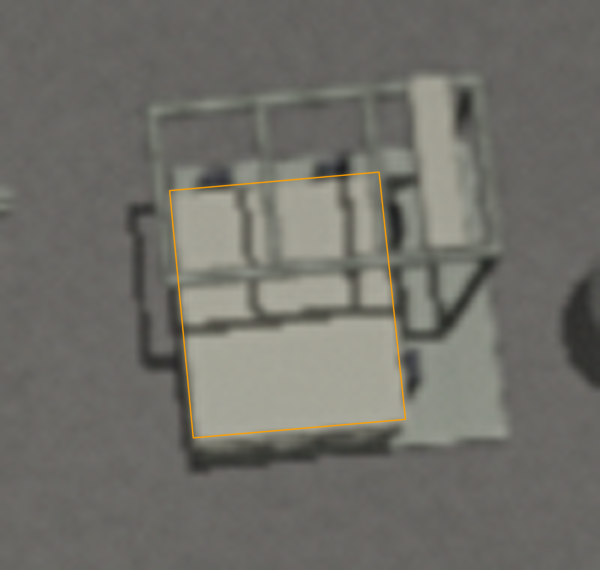

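Call:
jog_arm:
  series:
    - {"delta_pos": [-2.5,0,0],"twist": [0.0386,0.107,0.039]}
    - {"delta_pos": [-2.5,0,0],"twist": [0.0386,0.107,0.039]}
    - {"delta_pos": [-2.5,0,0],"twist": [0.0386,0.107,0.039]}
    - {"delta_pos": [0,0,0],"twist": [0.0386,0.107,0.039]}
    - {"delta_pos": [0,0,0],"twist": [0.0386,0.107,0.039]}
    - {"delta_pos": [0,0,0],"twist": [0.0386,0.107,0.039]}
    - {"delta_pos": [0,0,0],"twist": [0.0386,0.107,0.039]}
    - {"delta_pos": [0,0,0],"twist": [0.0386,0.107,0.039]}
    - {"delta_pos": [0,0,0],"twist": [0.0386,0.107,0.039]}
    - {"delta_pos": [0,0,0],"twist": [0.0386,0.107,0.039]}
    - {"delta_pos": [0,0,0],"twist": [0.0386,0.107,0.039]}
    - {"delta_pos": [0,0,0],"twist": [0.0386,0.107,0.039]}

```text
time_s: 24.57
ee_pos: [0.4608, 0.0751, 0.1917]
eef_rot: [0.605, -0.422, 0.423, -0.526]
wrist_force: [0.1, 0.7, 0.5]
finger_gap: -0.0001
```

Call:
jog_arm:
  series:
    - {"delta_pos": [0,0,0],"twist": [0.0386,0.107,0.039]}
    - {"delta_pos": [0,0,0],"twist": [0.0386,0.107,0.039]}
    - {"delta_pos": [0,0,0],"twist": [0,0,0]}
    - {"delta_pos": [0,0,0],"twist": [0,0,0]}
    - {"delta_pos": [0,0,0],"twist": [0,0,0]}

```text
time_s: 24.98
ee_pos: [0.4604, 0.0758, 0.1917]
eef_rot: [0.522, -0.48, 0.478, -0.518]
wrist_force: [-0.6, 0.2, -0.1]
finger_gap: 0.0003
```

```bash
python3 -c "
from h import *
goto([0,-95,200],np.array([[1,0,0],[0,0,1],[0,-1,0.]]))"
```

```text
t 24.98 tcp block mm [-164.4 -112.3  191.7] world [0.46  0.076 0.192]
tool axes in block (cols x,y,z)
 [[ 1.     0.001 -0.005]
 [ 0.005 -0.006  1.   ]
 [ 0.001 -1.    -0.006]]
F block [-0.28 -0.54 -0.08] q [ 0.22  0.13 -0.52  1.99  0.08  1.04 -1.82] gap 0.0003
delta cm (tool) [16.45 -0.82  1.64] rotvec [0.006 0.005 0.001] deg 0.4
```

Call:
jog_arm:
  series:
    - {"delta_pos": [3.3,0,0.2],"twist": [0.006,0.005,0]}
    - {"delta_pos": [3.3,0,0.2],"twist": [0,0,0]}
    - {"delta_pos": [3.3,0,0.2],"twist": [0,0,0]}
    - {"delta_pos": [3.3,1,0.2],"twist": [0,0,0]}
    - {"delta_pos": [3.2,2,0.2],"twist": [0,0,0]}
    - {"delta_pos": [0,3,0],"twist": [0,0,0]}
    - {"delta_pos": [0,3,0],"twist": [0,0,0]}
    - {"delta_pos": [0,3,0],"twist": [0,0,0]}
    - {"delta_pos": [0,2.5,0],"twist": [0,0,0]}
    - {"delta_pos": [0,1.4,0],"twist": [0,0,0]}
    - {"delta_pos": [0,0.5,0],"twist": [0,0,0]}
    - {"delta_pos": [0,0,0],"twist": [0,0,0]}

```text
time_s: 25.98
ee_pos: [0.4821, -0.0867, 0.0263]
eef_rot: [0.519, -0.481, 0.48, -0.518]
wrist_force: [0.7, -0.3, -0.1]
finger_gap: 0.0
```

```bash
python3 -c "
from h import *
goto([0,-76,27],np.array([[1,0,0],[0,0,1],[0,-1,0.]]))"
```

```text
t 25.98 tcp block mm [  -0.8 -103.2   26.3] world [ 0.482 -0.087  0.026]
tool axes in block (cols x,y,z)
 [[ 1.    -0.001  0.   ]
 [-0.    -0.002  1.   ]
 [-0.001 -1.    -0.002]]
F block [ 0.33  0.65 -0.05] q [ 0.38  0.4  -0.34  2.09  0.21  0.69 -1.59] gap 0.0
delta cm (tool) [ 0.07 -0.07  2.72] rotvec [ 0.002 -0.    -0.001] deg 0.1
```

Call:
jog_arm:
  series:
    - {"delta_pos": [0.07,0,0.4],"twist": [0,0,0]}
    - {"delta_pos": [0,0,0.5],"twist": [0,0,0]}
    - {"delta_pos": [0,0,0.5],"twist": [0,0,0]}
    - {"delta_pos": [0,0,0.4],"twist": [0,0,0]}
    - {"delta_pos": [0,0,0.2],"twist": [0,0,0]}
    - {"delta_pos": [0,0,0.1],"twist": [0,0,0]}
    - {"delta_pos": [0,0,0.1],"twist": [0,0,0]}

```text
time_s: 26.57
ee_pos: [0.5046, -0.0868, 0.028]
eef_rot: [-0.518, 0.481, -0.482, 0.518]
wrist_force: [-0.1, -0.0, -1.2]
finger_gap: 0.0
```

Call:
jog_arm:
  series:
    - {"delta_pos": [0,0,0.1],"twist": [0,0,0]}
    - {"delta_pos": [0,0,0.1],"twist": [0,0,0]}
    - {"delta_pos": [0,0,0.1],"twist": [0,0,0]}

```text
time_s: 26.82
ee_pos: [0.5073, -0.0867, 0.0277]
eef_rot: [-0.518, 0.481, -0.482, 0.518]
wrist_force: [0.9, 0.8, -0.1]
finger_gap: 0.0003
```

Call:
jog_arm:
  series:
    - {"delta_pos": [0,0,0.1],"twist": [0,0,0]}
    - {"delta_pos": [0,0,0.08],"twist": [0,0,0]}

```text
time_s: 26.98
ee_pos: [0.5092, -0.0865, 0.0277]
eef_rot: [-0.518, 0.481, -0.482, 0.518]
wrist_force: [0.4, 0.2, -0.3]
finger_gap: 0.0003
```

```bash
python3 -c "
from h import *
st()"
```

```text
t 26.98 tcp block mm [  1.2 -76.1  27.7] world [ 0.509 -0.086  0.028]
tool axes in block (cols x,y,z)
 [[ 1.     0.001  0.003]
 [-0.003  0.001  1.   ]
 [ 0.001 -1.     0.001]]
F block [-0.22  0.42 -0.3 ] q [ 0.36  0.43 -0.34  2.03  0.21  0.71 -1.6 ] gap 0.0003
```

Call:
jog_arm:
  series:
    - {"delta_pos": [0,0,0.1],"twist": [0,0,0]}
    - {"delta_pos": [0,0,0.08],"twist": [0,0,0]}

```text
time_s: 27.15
ee_pos: [0.5107, -0.0863, 0.0276]
eef_rot: [0.518, -0.481, 0.481, -0.518]
wrist_force: [-0.8, -1.5, 0.5]
finger_gap: 0.0001
```

Call:
jog_arm:
  series:
    - {"delta_pos": [0,0,0.08],"twist": [0,0,0]}
    - {"delta_pos": [0,0,0.06],"twist": [0,0,0]}

```text
time_s: 27.32
ee_pos: [0.5118, -0.0862, 0.0276]
eef_rot: [0.518, -0.481, 0.481, -0.518]
wrist_force: [-1.7, 0.2, 0.9]
finger_gap: 0.0003
```

Call:
jog_arm:
  series:
    - {"delta_pos": [0,0,0.06],"twist": [0,0,0]}
    - {"delta_pos": [0,0,0.06],"twist": [0,0,0]}

```text
time_s: 27.48
ee_pos: [0.5123, -0.0862, 0.0274]
eef_rot: [0.519, -0.482, 0.481, -0.517]
wrist_force: [-3.8, 0.9, 1.5]
finger_gap: 0.0003
```

```bash
python3 -c "
from h import *
st()"
```

```text
t 27.48 tcp block mm [  1.1 -73.   27.4] world [ 0.512 -0.086  0.027]
tool axes in block (cols x,y,z)
 [[ 1.     0.     0.003]
 [-0.003 -0.002  1.   ]
 [ 0.    -1.    -0.002]]
F block [-1.2  -3.75  1.48] q [ 0.36  0.44 -0.33  2.02  0.22  0.72 -1.61] gap 0.0003
```

Press gently to ~10 N to confirm rigid stop.

Call:
jog_arm:
  series:
    - {"delta_pos": [0,0,0.06],"twist": [0,0,0]}
    - {"delta_pos": [0,0,0.06],"twist": [0,0,0]}
    - {"delta_pos": [0,0,0],"twist": [0,0,0]}

```text
time_s: 27.73
ee_pos: [0.5129, -0.0862, 0.0272]
eef_rot: [0.519, -0.482, 0.481, -0.517]
wrist_force: [-6.8, -0.2, 2.2]
finger_gap: -0.0
```

Call:
jog_arm:
  series:
    - {"delta_pos": [0,0,0.06],"twist": [0,0,0]}
    - {"delta_pos": [0,0,0.06],"twist": [0,0,0]}
    - {"delta_pos": [0,0,0],"twist": [0,0,0]}

```text
time_s: 27.98
ee_pos: [0.5128, -0.0863, 0.0269]
eef_rot: [0.52, -0.483, 0.48, -0.516]
wrist_force: [-7.1, 0.5, 3.3]
finger_gap: -0.0002
```

Call:
jog_arm:
  series:
    - {"delta_pos": [0,0,0.06],"twist": [0,0,0]}
    - {"delta_pos": [0,0,0],"twist": [0,0,0]}

```text
time_s: 28.15
ee_pos: [0.5128, -0.0862, 0.0268]
eef_rot: [0.52, -0.483, 0.48, -0.516]
wrist_force: [-8.3, 0.0, 4.6]
finger_gap: 0.0
```

```bash
python3 -c "
from h import *
st()"
```

```text
t 28.15 tcp block mm [  1.2 -72.5  26.8] world [ 0.513 -0.086  0.027]
tool axes in block (cols x,y,z)
 [[ 1.     0.     0.004]
 [-0.004 -0.007  1.   ]
 [ 0.    -1.    -0.007]]
F block [-0.68 -8.28  4.65] q [ 0.36  0.44 -0.33  2.02  0.22  0.72 -1.61] gap 0.0
```

Call:
jog_arm:
  series:
    - {"delta_pos": [0,0,-0.6],"twist": [0,0,0]}
    - {"delta_pos": [0,0,-0.6],"twist": [0,0,0]}
    - {"delta_pos": [-1.1,0,0],"twist": [0,0,0]}
    - {"delta_pos": [-1.1,0,0],"twist": [0,0,0]}
    - {"delta_pos": [0,0,0],"twist": [0,0,0]}
    - {"delta_pos": [0,0,0],"twist": [0,0,0]}

```text
time_s: 28.65
ee_pos: [0.5038, -0.0631, 0.0281]
eef_rot: [-0.518, 0.48, -0.481, 0.519]
wrist_force: [0.7, -0.4, -0.1]
finger_gap: -0.0002
```

```bash
python3 -c "
from h import *
st()"
```

```text
t 28.65 tcp block mm [-22.5 -79.7  28.1] world [ 0.504 -0.063  0.028]
tool axes in block (cols x,y,z)
 [[ 1.     0.     0.   ]
 [-0.     0.002  1.   ]
 [ 0.    -1.     0.002]]
F block [ 0.47  0.69 -0.12] q [ 0.33  0.42 -0.34  2.05  0.21  0.7  -1.65] gap -0.0002
```

Call:
jog_arm:
  series:
    - {"delta_pos": [0,0,0.15],"twist": [0,0,0]}
    - {"delta_pos": [0,0,0.15],"twist": [0,0,0]}
    - {"delta_pos": [0,0,0.1],"twist": [0,0,0]}
    - {"delta_pos": [0,0,0.1],"twist": [0,0,0]}
    - {"delta_pos": [0,0,0.1],"twist": [0,0,0]}

```text
time_s: 29.07
ee_pos: [0.5092, -0.0647, 0.0277]
eef_rot: [-0.518, 0.481, -0.482, 0.518]
wrist_force: [-0.7, 0.7, -0.3]
finger_gap: -0.0002
```

Call:
jog_arm:
  series:
    - {"delta_pos": [0,0,0.08],"twist": [0,0,0]}
    - {"delta_pos": [0,0,0.08],"twist": [0,0,0]}

```text
time_s: 29.23
ee_pos: [0.5106, -0.0644, 0.0277]
eef_rot: [-0.518, 0.481, -0.482, 0.518]
wrist_force: [-0.0, -0.0, 0.6]
finger_gap: 0.0003
```

Call:
jog_arm:
  series:
    - {"delta_pos": [0,0,0.08],"twist": [0,0,0]}
    - {"delta_pos": [0,0,0.08],"twist": [0,0,0]}

```text
time_s: 29.4
ee_pos: [0.511, -0.0643, 0.0275]
eef_rot: [0.519, -0.482, 0.481, -0.517]
wrist_force: [-3.2, 0.3, 1.2]
finger_gap: 0.0003
```

Call:
jog_arm:
  series:
    - {"delta_pos": [0,0,0.06],"twist": [0,0,0]}
    - {"delta_pos": [0,0,0],"twist": [0,0,0]}

```text
time_s: 29.57
ee_pos: [0.511, -0.0643, 0.0273]
eef_rot: [0.519, -0.482, 0.481, -0.517]
wrist_force: [-5.3, -0.1, 2.1]
finger_gap: -0.0001
```

```bash
python3 -c "
from h import *
st()"
```

```text
t 29.57 tcp block mm [-20.8 -72.6  27.3] world [ 0.511 -0.064  0.027]
tool axes in block (cols x,y,z)
 [[ 1.     0.001  0.003]
 [-0.003 -0.003  1.   ]
 [ 0.001 -1.    -0.003]]
F block [-0.28 -5.27  2.14] q [ 0.32  0.43 -0.34  2.03  0.22  0.71 -1.65] gap -0.0001
```

Call:
jog_arm:
  series:
    - {"delta_pos": [0,0,-0.6],"twist": [0,0,0]}
    - {"delta_pos": [0,0,-0.3],"twist": [0,0,0]}
    - {"delta_pos": [1.5,0,0],"twist": [0,0,0]}
    - {"delta_pos": [1.5,0,0],"twist": [0,0,0]}
    - {"delta_pos": [1.3,0,0],"twist": [0,0,0]}
    - {"delta_pos": [0,0,0],"twist": [0,0,0]}
    - {"delta_pos": [0,0,0],"twist": [0,0,0]}

```text
time_s: 30.15
ee_pos: [0.5074, -0.108, 0.028]
eef_rot: [-0.517, 0.481, -0.482, 0.518]
wrist_force: [0.6, -0.1, -0.4]
finger_gap: 0.0001
```

Call:
jog_arm:
  series:
    - {"delta_pos": [0,0,0.15],"twist": [0,0,0]}
    - {"delta_pos": [0,0,0.1],"twist": [0,0,0]}
    - {"delta_pos": [0,0,0.1],"twist": [0,0,0]}

```text
time_s: 30.4
ee_pos: [0.5108, -0.1062, 0.0278]
eef_rot: [-0.518, 0.481, -0.481, 0.519]
wrist_force: [-0.3, 0.1, -0.4]
finger_gap: 0.0
```

```bash
python3 -c "
from h import *
st()"
```

```text
t 30.4 tcp block mm [ 21.  -76.1  27.8] world [ 0.511 -0.106  0.028]
tool axes in block (cols x,y,z)
 [[ 1.     0.     0.002]
 [-0.002  0.001  1.   ]
 [ 0.    -1.     0.001]]
F block [-0.13 -0.24 -0.44] q [ 0.4   0.44 -0.33  2.02  0.21  0.72 -1.56] gap 0.0
```

Call:
jog_arm:
  series:
    - {"delta_pos": [0,0,0.08],"twist": [0,0,0]}
    - {"delta_pos": [0,0,0.08],"twist": [0,0,0]}

```text
time_s: 30.57
ee_pos: [0.5123, -0.1067, 0.0278]
eef_rot: [-0.518, 0.481, -0.481, 0.518]
wrist_force: [0.1, -0.2, -1.7]
finger_gap: -0.0001
```

Call:
jog_arm:
  series:
    - {"delta_pos": [0,0,0.08],"twist": [0,0,0]}
    - {"delta_pos": [0,0,0.08],"twist": [0,0,0]}

```text
time_s: 30.73
ee_pos: [0.5137, -0.107, 0.0277]
eef_rot: [-0.518, 0.481, -0.482, 0.518]
wrist_force: [-1.3, -0.4, 0.8]
finger_gap: 0.0001
```

Call:
jog_arm:
  series:
    - {"delta_pos": [0,0,0.08],"twist": [0,0,0]}
    - {"delta_pos": [0,0,0.08],"twist": [0,0,0]}

```text
time_s: 30.9
ee_pos: [0.5146, -0.1071, 0.0276]
eef_rot: [0.518, -0.481, 0.481, -0.518]
wrist_force: [-2.2, 0.1, 0.3]
finger_gap: -0.0003
```

Call:
jog_arm:
  series:
    - {"delta_pos": [0,0,0.06],"twist": [0,0,0]}
    - {"delta_pos": [0,0,0],"twist": [0,0,0]}

```text
time_s: 31.07
ee_pos: [0.5146, -0.1071, 0.0274]
eef_rot: [0.519, -0.482, 0.481, -0.517]
wrist_force: [-2.7, 0.5, 1.3]
finger_gap: 0.0001
```

```bash
python3 -c "
from h import *
st()"
```

```text
t 31.07 tcp block mm [ 22.2 -72.3  27.4] world [ 0.515 -0.107  0.027]
tool axes in block (cols x,y,z)
 [[ 1.     0.     0.003]
 [-0.003 -0.002  1.   ]
 [ 0.    -1.    -0.002]]
F block [-0.74 -2.66  1.26] q [ 0.39  0.45 -0.33  2.01  0.21  0.72 -1.56] gap 0.0001
```

Call:
jog_arm:
  series:
    - {"delta_pos": [0,0,-0.6],"twist": [0,0,0]}
    - {"delta_pos": [0,0,-1.5],"twist": [0,0,0]}
    - {"delta_pos": [0,0,-2],"twist": [0,0,0]}
    - {"delta_pos": [0,-2,-1],"twist": [0,0,0]}
    - {"delta_pos": [0,-3,0],"twist": [0,0,0]}
    - {"delta_pos": [0,-3,0],"twist": [0,0,0]}
    - {"delta_pos": [-2,-3,0],"twist": [0,0,0]}
    - {"delta_pos": [-3.5,-2,0],"twist": [0,0,0]}
    - {"delta_pos": [-3.5,-2,0],"twist": [0,0,0]}
    - {"delta_pos": [-3.5,-1,0],"twist": [0,0,0]}
    - {"delta_pos": [-3.5,0,0],"twist": [0,0,0]}
    - {"delta_pos": [-3,0,0],"twist": [0,0,0]}

```text
time_s: 32.07
ee_pos: [0.4514, 0.0814, 0.1891]
eef_rot: [-0.517, 0.48, -0.482, 0.52]
wrist_force: [1.0, 0.6, 0.5]
finger_gap: 0.0
```

```bash
python3 -c "
from h import *
st()
P2=[P[0],P[1],P[2]]
s=ctrl.capture('scene');overlay(s,'scene',P,(220,205,305,275),'pics/s10.png',[],9)
t=ctrl.capture('top');overlay(t,'top',P,(270,130,340,200),'pics/o10.png',[],8)
for k in dict(tube_rack=.1,jar=.05,wash_bottle=.08,dish=.01,forceps=.003,cap=.03,tray=.01):
    d=ctrl.silhouettes(k,'top')
    if d: ys,xs=np.nonzero(d[0]['region']); print(k,round(xs.mean(),1),round(ys.mean(),1))
"
```

```text
t 32.07 tcp block mm [-170.7 -120.9  189.1] world [0.451 0.081 0.189]
tool axes in block (cols x,y,z)
 [[ 1.     0.     0.002]
 [-0.002  0.006  1.   ]
 [ 0.    -1.     0.006]]
F block [-0.48  1.    0.48] q [ 0.23  0.12 -0.54  2.02  0.07  1.02 -1.84] gap 0.0
tube_rack 398.4 149.3
jar 363.2 170.3
wash_bottle 393.3 213.3
forceps 226.2 151.7
cap 317.1 161.6
tray 330.2 240.2
```

View pics/s10.png

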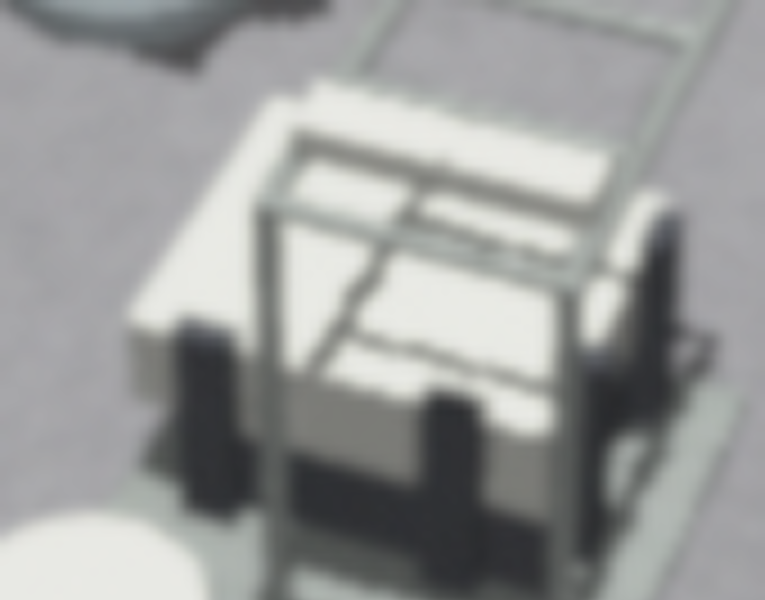

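View pics/o10.png

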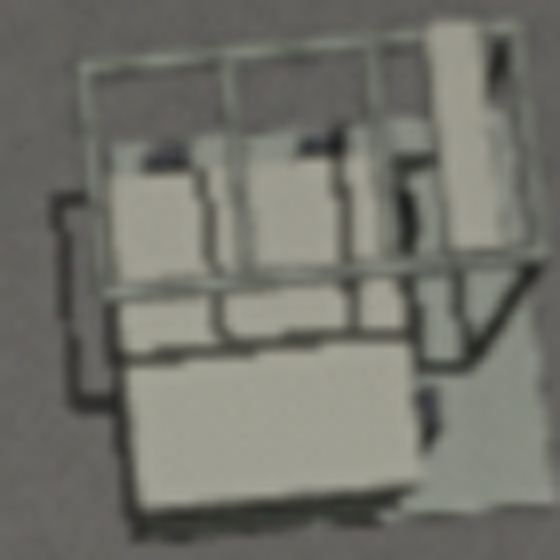

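```bash
python3 -c "
from h import *
s=ctrl.capture('scene');cv2.imwrite('pics/s11.png',s[:,:,::-1])
for k,z in dict(dish=.01,cap=.03).items():
    for d in ctrl.silhouettes(k,'scene')[:2]:
        ys,xs=np.nonzero(d['region']); print(k,d['conf'],unproj((xs.mean(),ys.mean()),z,'scene')[0].round(3))
"
```

```text
dish 0.83 [0.411 0.069 0.01 ]
dish 0.32 [ 0.602 -0.096  0.01 ]
cap 0.71 [ 0.613 -0.104  0.03 ]
cap 0.54 [0.542 0.178 0.03 ]
```

View pics/s11.png

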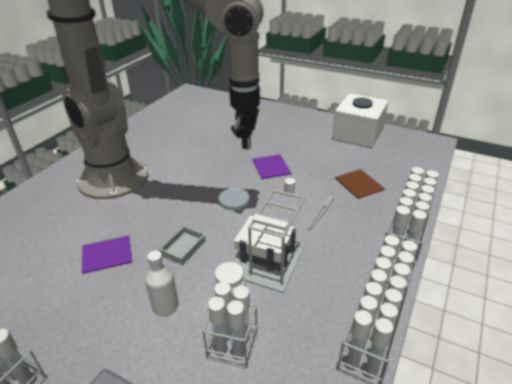

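Call:
jog_arm:
  series:
    - {"delta_pos": [0,0,0],"twist": [0,0,0]}
    - {"delta_pos": [0,0,0],"twist": [0,0,0]}
    - {"delta_pos": [0,0,0],"twist": [0,0,0]}

```text
time_s: 32.92
ee_pos: [0.4509, 0.0787, 0.1876]
eef_rot: [-0.518, 0.481, -0.482, 0.518]
wrist_force: [0.4, 0.4, 0.0]
finger_gap: -0.0
```

```bash
python3 -c "
from plant import ctrl
print(ctrl.sign_off(), ctrl.read_state()['time_s'])"
```

```text
the job is handed in; nothing more can be done
the job is handed in; nothing more can be done
```

By my contact and picture checks, all five plates now lie square and flush against both pairs of stops, in their original order. I handed the job in at about 33 s; sign-off gives no verdict.

**What I did:**
- **Near edges:** I pushed all five plates to the far stops with the upright, closed fingers.
- **Left edges:** I then tapped plates 1 to 5, bottom to top, with the tool slanted 40° under the bracket.
- **Second pass:** I tapped the near edges again at three places.

**What the checks showed:**
- **Right stops:** each plate stopped hard with the TCP at x = -55.9 mm in my estimate of the block frame.
- **Far stops:** the final near taps stopped at y = -72.6, -72.5 and -72.3 mm, at x = -21, +1 and +22 mm. That makes the near edge parallel to my block frame within about 0.007 rad.
- **Force:** the highest wrist force I read was about 13 N. I read it only at the end of each move call.
- **Pictures:** the last ones show an even stack with no steps on its right side. All bystanders were within about 5 mm of where they started, which is about as fine as the detector reads.

**What disagreed:**
- The first near push stopped 0.9 mm short of the final value. I took this as the plates not yet being square, and the second pass cleared it.
- The hard-stop positions differ by 2 to 4 mm from what my image-fitted block pose predicted, so I trusted contact over the fit.
- In the last check the network mistook the stack for the cap and missed the dish in the top view. Both showed in place in the scene view.

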